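# Set out the mini canvases from the touch-latch drawer

## Task

Set the table for the painting class: press the drawer front of the low unit until its touch latch lets it spring out, and pull the drawer out. Put every canvas that is in the drawer on an easel of its own, upright (tall way up), lying flat against the sloping rest, about centred and with its lower edge down on the ledge, then push the empty drawer in until it latches shut. Leave the brush cup, palette and paint bottle where they stand.

Things in the scene. Friction and masses are not known exactly. Their poses are not given: they have to be found in the camera images.
- chest: The low desktop drawer unit, fixed: white carcass 180 deep x 325 wide x 80 mm high with one drawer that takes the whole front. Origin: centre of its underside, on the table. Its x axis points from the front to the back: the front looks to -x and the drawer comes out along -x. z is up.
- drawer (a joint): How far the drawer is out, m: 0 = shut and latched, 0.14 = fully out (stop), -0.0065 = pressed in to the stop. Touch latch: press a latched drawer in 5 mm or more (about 6 to 10 N), to the stop, and let go: it springs out about 50 mm by itself; then take its edge and pull (about 2 N). To shut: push it in to the stop (about -0.006) and let go; it stays at 0 to 0.001. Pressing again lets it out again.
- drawer_in (a point): Middle of the drawer's floor, 30 mm above the table, moves with the drawer; axes as the chest's. Grey strips 8 mm high on the floor keep the canvases in place; side and back walls reach 55 mm above the table. 30 mm are free between canvases and beside the outer ones, 37 mm between the drawer front and their near ends.
- drawer_edge (a point): Middle of the top edge of the drawer front (12 mm thick there), 80 mm above the table, moves with the drawer. The oak front has no handle: it is 12 mm thick, 325 mm wide and 76 mm high (4 to 80 mm above the table), with an 8 mm gap behind it to the carcass when shut; its outer face lies 6 mm from here along the chest's -x. Axes as the chest's.
- canvas1_center (a point): Centre of a mini stretched canvas, a solid block 90 (its x) x 60 (its y) x 25 mm (its z), 70 g: white canvas on the face and the sides, wooden stretcher underneath. Up to three lie face up in the drawer, side by side across it, their long sides along the drawer's travel; absent ones read None.
- canvas2_center (a point): Centre of a mini stretched canvas, a solid block 90 (its x) x 60 (its y) x 25 mm (its z), 70 g: white canvas on the face and the sides, wooden stretcher underneath. Up to three lie face up in the drawer, side by side across it, their long sides along the drawer's travel; absent ones read None.
- canvas3_center (a point): Centre of a mini stretched canvas, a solid block 90 (its x) x 60 (its y) x 25 mm (its z), 70 g: white canvas on the face and the sides, wooden stretcher underneath. Up to three lie face up in the drawer, side by side across it, their long sides along the drawer's travel; absent ones read None.
- easel1_rest: Rest of a fixed oak table easel, sloping 26 degrees from the level, facing roughly the robot. Origin: middle of the corner of ledge and rest, 45 mm above the table; x up the slope, y along the ledge, z square out of the rest. Two rails 14 mm wide at y = +-20 mm, 134 mm up the slope, tops at z = 0; ledge 100 mm wide, 14 mm proud; legs and base frame lie under these. A well-placed canvas has its centre at (45, 0, 12.5) mm, its x along this x (either way).
- easel2_rest: Rest of a fixed oak table easel, sloping 26 degrees from the level, facing roughly the robot. Origin: middle of the corner of ledge and rest, 45 mm above the table; x up the slope, y along the ledge, z square out of the rest. Two rails 14 mm wide at y = +-20 mm, 134 mm up the slope, tops at z = 0; ledge 100 mm wide, 14 mm proud; legs and base frame lie under these. A well-placed canvas has its centre at (45, 0, 12.5) mm, its x along this x (either way).
- easel3_rest: Rest of a fixed oak table easel, sloping 26 degrees from the level, facing roughly the robot. Origin: middle of the corner of ledge and rest, 45 mm above the table; x up the slope, y along the ledge, z square out of the rest. Two rails 14 mm wide at y = +-20 mm, 134 mm up the slope, tops at z = 0; ledge 100 mm wide, 14 mm proud; legs and base frame lie under these. A well-placed canvas has its centre at (45, 0, 12.5) mm, its x along this x (either way).
- brush_cup: Bystander: clear tumbler, 80 mm across and 115 mm high, with blue brushes standing 190 mm high. Origin: centre of its underside.
- palette: Bystander: round white palette, 152 mm across, 10 mm high, with dabs of dried paint. Origin: centre of its underside.
- paint_bottle: Bystander: paint bottle, 60 mm across, 150 mm high. Origin: centre of its underside.
Not all that is in view belongs to the job. What is shaped like the part that bears easel1_rest but green or red is not meant.

How it is judged (in metres and radians):
On the way, in this order (a step that is already met when the one before it is completed fails the run):
1. the drawer is pressed in against its latch (value of joint drawer below -0.003 m).
2. the drawer is let spring out and pulled out (value of joint drawer above 0.12 m), for 0.2 s.
At the end, for the whole second after the job is handed in: Every canvas that was in the drawer rests on an easel of its own: lower edge on the ledge (within 9 mm up the slope), centred within 20 mm, flat against the rest (within 8 degrees, 6 mm), long side up the slope within 11 degrees, at rest; and the drawer is shut and latched (within 3 mm of 0) (((x of canvas1_center in the frame of easel1_rest between 0.038 and 0.054 m and y of canvas1_center in the frame of easel1_rest between -0.02 and 0.02 m and z of canvas1_center in the frame of easel1_rest between 0.006 and 0.019 m and angle between the z axis of canvas1_center and the z axis of easel1_rest, either way round below 0.14 rad and angle between the x axis of canvas1_center and the x axis of easel1_rest, either way round below 0.2 rad) or (x of canvas1_center in the frame of easel2_rest between 0.038 and 0.054 m and y of canvas1_center in the frame of easel2_rest between -0.02 and 0.02 m and z of canvas1_center in the frame of easel2_rest between 0.006 and 0.019 m and angle between the z axis of canvas1_center and the z axis of easel2_rest, either way round below 0.14 rad and angle between the x axis of canvas1_center and the x axis of easel2_rest, either way round below 0.2 rad) or (x of canvas1_center in the frame of easel3_rest between 0.038 and 0.054 m and y of canvas1_center in the frame of easel3_rest between -0.02 and 0.02 m and z of canvas1_center in the frame of easel3_rest between 0.006 and 0.019 m and angle between the z axis of canvas1_center and the z axis of easel3_rest, either way round below 0.14 rad and angle between the x axis of canvas1_center and the x axis of easel3_rest, either way round below 0.2 rad)) and ((x of canvas2_center in the frame of easel1_rest between 0.038 and 0.054 m and y of canvas2_center in the frame of easel1_rest between -0.02 and 0.02 m and z of canvas2_center in the frame of easel1_rest between 0.006 and 0.019 m and angle between the z axis of canvas2_center and the z axis of easel1_rest, either way round below 0.14 rad and angle between the x axis of canvas2_center and the x axis of easel1_rest, either way round below 0.2 rad) or (x of canvas2_center in the frame of easel2_rest between 0.038 and 0.054 m and y of canvas2_center in the frame of easel2_rest between -0.02 and 0.02 m and z of canvas2_center in the frame of easel2_rest between 0.006 and 0.019 m and angle between the z axis of canvas2_center and the z axis of easel2_rest, either way round below 0.14 rad and angle between the x axis of canvas2_center and the x axis of easel2_rest, either way round below 0.2 rad) or (x of canvas2_center in the frame of easel3_rest between 0.038 and 0.054 m and y of canvas2_center in the frame of easel3_rest between -0.02 and 0.02 m and z of canvas2_center in the frame of easel3_rest between 0.006 and 0.019 m and angle between the z axis of canvas2_center and the z axis of easel3_rest, either way round below 0.14 rad and angle between the x axis of canvas2_center and the x axis of easel3_rest, either way round below 0.2 rad)) and ((x of canvas3_center in the frame of easel1_rest between 0.038 and 0.054 m and y of canvas3_center in the frame of easel1_rest between -0.02 and 0.02 m and z of canvas3_center in the frame of easel1_rest between 0.006 and 0.019 m and angle between the z axis of canvas3_center and the z axis of easel1_rest, either way round below 0.14 rad and angle between the x axis of canvas3_center and the x axis of easel1_rest, either way round below 0.2 rad) or (x of canvas3_center in the frame of easel2_rest between 0.038 and 0.054 m and y of canvas3_center in the frame of easel2_rest between -0.02 and 0.02 m and z of canvas3_center in the frame of easel2_rest between 0.006 and 0.019 m and angle between the z axis of canvas3_center and the z axis of easel2_rest, either way round below 0.14 rad and angle between the x axis of canvas3_center and the x axis of easel2_rest, either way round below 0.2 rad) or (x of canvas3_center in the frame of easel3_rest between 0.038 and 0.054 m and y of canvas3_center in the frame of easel3_rest between -0.02 and 0.02 m and z of canvas3_center in the frame of easel3_rest between 0.006 and 0.019 m and angle between the z axis of canvas3_center and the z axis of easel3_rest, either way round below 0.14 rad and angle between the x axis of canvas3_center and the x axis of easel3_rest, either way round below 0.2 rad)) and linear speed of each of canvas1, canvas2, canvas3 below 0.02 m/s and value of joint drawer between -0.003 and 0.003 m); the robot touches nothing.
It fails at once if the brush cup is moved by more than 30 mm or tipped (distance of brush_cup from where it was at the start of the episode above 0.03 m or angle between brush_cup's own z axis and vertical above 0.3 rad).
It fails at once if the palette is moved by more than 30 mm or tipped (distance of palette from where it was at the start of the episode above 0.03 m or angle between palette's own z axis and vertical above 0.3 rad).
It fails at once if the paint bottle is moved by more than 30 mm or tipped (distance of paint_bottle from where it was at the start of the episode above 0.03 m or angle between paint_bottle's own z axis and vertical above 0.3 rad).
Of canvas1, canvas2, canvas3 only 2 to 3 are there at a start; the rules pass over those that are not, and their reading is None.
At some moment in a run one of canvas1, canvas2, canvas3 may be knocked a few centimetres aside while the robot is not near it.
Once in a run the grip may slacken for a moment while it holds something.
It also fails if it takes over 210 s, if anything falls off the work surface, if the arm or the gripper's body presses on something with over 40 N, if the wrist force passes 120 N, or if a joint passes its speed limit or range.

## Robot

A 7-joint arm with a two-finger parallel gripper is mounted at the origin on the work surface. World frame = base frame: x ahead of the robot, y to its left, z up, the work surface at z = 0. Lengths are in mm, angles in rad, forces in N, time in s.
With the tool pointing down it reaches from about 400 to 875 mm from the base axis. Payload 4.4 kg.
Tool frame: the origin (TCP) lies at the very end of the fingers, on their centre line; the grasp point (between the pads) lies 19 mm behind it; z points along the fingers, x is the direction in which the jaws open and shut, and the axes are right-handed (so a half turn about z gives the same grasp; the last joint's range is limited). The gripper opens to 85 mm and grips with 20 to 120 N. Pads are 22 mm wide; open, the fingers measure 114 mm over their backs; the gripper's body (76 mm by 85 mm) begins 54 mm behind the grasp point. The pads swing forward as they close: fully open they stand 13 mm farther back than shut.
Start: joints at [1.131, 0.628, 0.038, 1.517, -0.027, 0.996, -0.02], TCP at [237.379, -605.119, 231.313] pointing down, gripper open.
Joint ranges: [-3.06, 3.06], [-0.37, 2.12], [-1.25, 1.32], [0.18, 2.47], [-1.1, 4.24], [0.23, 1.98], [-2.94, 2.94]. Speed limits (rad/s): [2.57, 2.57, 3.14, 3.14, 3.14, 3.14, 3.14].

## Interface

Orientations are given as [roll, pitch, yaw] about the fixed x, y, z axes, in that order (R = Rz(yaw) Ry(pitch) Rx(roll)).
In Python, from cell import ctrl gives the robot as it stands.
- The arm moves only by the shell command python3 -m creep 'ROWS'. ROWS is text: rows parted by semicolons, each of 7 numbers parted by spaces: the shift along the tool's x, y, z in units of 40 mm (1.0 is 40 mm), then the turn, a rotation vector about the tool's x, y, z in degrees, then the closure, from 0 (fully open) to 1 (shut). In form: x y z rx ry rz grip; .... A call has 1 to 10 rows; each row is the pose to reach, as a shift and turn from the pose commanded when the call began, along the tool's axes at that moment; what a row does not reach only later rows make up. A row lasts 1/12 s, in which the tool goes at most 41.7 mm and 7.16 degrees, less where a joint would pass 70% of its speed; a pose out of reach is approached as far as the arm can. A call with a gripper value outside its range is refused whole. The fingers move at their own pace and stop on an object; the grip force is fixed at half the most. Time passes only in rows, so rows that repeat a pose let the fingers close. It gives the time, the measured TCP pose, the force and the opening at its end, in the units of the state.
- ctrl.read_state(): the state, without advancing time (a new reading comes with each control period).
- ctrl.get_image(name): name is "scene" or "top" or "wrist"; returns a dict with "img" (384x512x3 uint8, red, green, blue), "vfov" (degrees; the focal length in pixels is half the picture's height over the tangent of half this angle, whatever the lens; pixels are square), "cx", "cy" (the principal point, pixels), "T" (4x4, takes a point from camera to world coordinates); the wrist camera has in their place "tool_from_camera" (4x4, takes a point from camera to tool coordinates, whose origin is the TCP and whose axes are the tool frame's). Camera axes: x right, y up, looking along -z (the intrinsics and any distortion apply to the point x, -y, -z); pixel columns grow to the right and rows downward; lengths in mm; the calibration is good to about 2 mm. A picture is of the moment at which its call begins: read the wrist's pose just before it. There is no depth.
- ctrl.finish_job(): hands the job in, once; it reports no verdict.
Trained networks look in the newest picture that a camera, given by its name, has taken for a name from the list of things; names that differ only in an ending like _2 or _b are one class to them, and where a whole thing is asked for, a point or a joint stands for the part that bears it (a point fixed in the world has none). Each returns a list of dicts, best first, with "score" (0 to 1); they miss things now and then, are a little off and sometimes report something else, mostly with a low value. They report only what shows in the picture. A call takes as long as a camera call. They do not tell look-alikes from the thing itself.
- ctrl.boxes_of(camera, thing): "rect" ([left, top, right, bottom] in pixels, round what is visible of it).
- ctrl.cut_out(camera, thing): "pixels" (384x512 bool, what is visible of it) and "rect" ([left, top, right, bottom] in pixels, round what is visible of it).
The state is a dict: "clock": time; "qpos": joint angles; "qd": joint speeds; "tau": joint torques, N m; "eef_pos": TCP position; "tool_rot": TCP orientation; "force": force on the tool from outside, world axes, zero at the start; "torque": the same for the moment, N m; "width": finger opening in mm.
Only numpy, scipy, OpenCV 4.12 (cv2) and the standard library are available. Lean on these libraries where they do the work, as an engineer would, in place of code of your own. Each camera call takes 0.05 s, during which the arm holds its last target.

## Working session

There is one attempt and no reset: what is moved stays moved. The work goes in short steps, Python scripts to look and compute and a shell command to move; the robot and the scene stay as the last step left them, time stands still between calls to the robot, and variables do not carry over. Pictures are saved under pics/ and viewed, and the job is handed in when it is done.

```bash
ls; mkdir -p pics
cat > h.py <<'E'
from cell import ctrl
import numpy as np, cv2
from scipy.spatial.transform import Rotation as R
def snap(c,fn,up=1):
    s=ctrl.read_state(); d=ctrl.get_image(c)
    im=cv2.cvtColor(d["img"],cv2.COLOR_RGB2BGR)
    cv2.imwrite('pics/'+fn,im); d['s']=s
    return d
E
python3 - <<'E'
from h import *
s=ctrl.read_state(); print(s)
for c in ['scene','top','wrist']:
    d=snap(c,c+'0.png'); print(c,{k:(np.round(v,3).tolist() if k!='img' else 0) for k,v in d.items() if k not in('img','s')})
E
```

```text
pics
{'clock': 0.0, 'qpos': array([ 1.13119509,  0.6293472 ,  0.03844426,  1.51837338, -0.0269986 ,
        0.99630183, -0.02001119]), 'qd': array([-4.12537037e-04,  1.63273312e-03,  1.25171405e-03,  2.02705597e-04,
        5.35594846e-05, -7.32540713e-04, -9.24390422e-04]), 'tau': array([ 5.33477680e-05, -5.63396895e+01,  1.22578941e+00, -1.93447763e+01,
        1.07751426e-02,  1.05503478e-02, -2.50112839e-05]), 'eef_pos': array([ 237.1471066, -604.5188748,  230.3867239]), 'tool_rot': array([ 3.14156463e+00,  1.91146501e-03, -1.19700754e+00]), 'force': array([0.40719774, 0.26325091, 0.37048123]), 'torque': array([-0.0418497 ,  0.02896487, -0.01536527]), 'width': 85.5545784389436}
scene {'vfov': 54.415, 'cx': 253.773, 'cy': 190.748, 'T': [[-0.574, -0.613, 0.544, 1058.97], [0.819, -0.425, 0.385, 387.267], [-0.005, 0.666, 0.746, 843.803], [0.0, 0.0, 0.0, 1.0]]}
top {'vfov': 43.117, 'cx': 251.417, 'cy': 187.794, 'T': [[0.014, 0.991, -0.136, 297.099], [-1.0, 0.014, -0.002, 17.303], [0.0, 0.136, 0.991, 1719.872], [0.0, 0.0, 0.0, 1.0]]}
wrist {'vfov': 69.791, 'cx': 258.383, 'cy': 191.183, 'tool_from_camera': [[1.0, -0.0, 0.001, -0.647], [0.0, -0.958, -0.287, -73.346], [0.001, 0.287, -0.958, -141.359], [0.0, 0.0, 0.0, 1.0]]}
```

View pics/scene0.png

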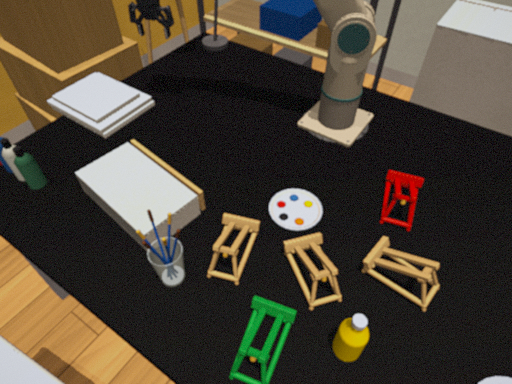

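View pics/top0.png

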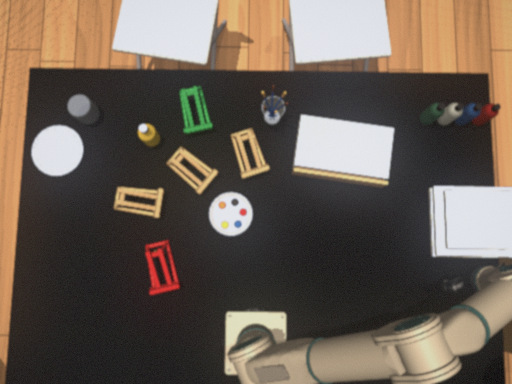

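View pics/wrist0.png

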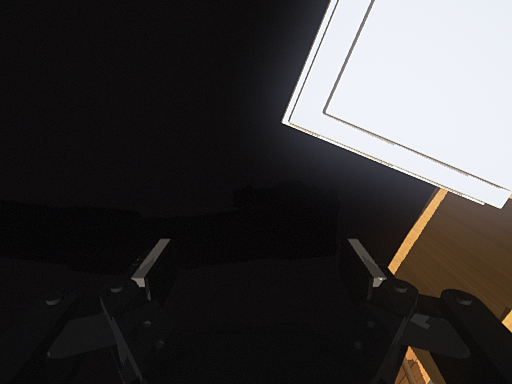

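```bash
cat >> h.py <<'E'
def cam(d):
    """returns K f,cx,cy,T world"""
    f=192/np.tan(np.radians(d['vfov'])/2)
    if 'T' in d: T=np.array(d['T'])
    else:
        s=d['s']; W=np.eye(4); W[:3,:3]=R.from_euler('xyz',s['tool_rot']).as_matrix(); W[:3,3]=s['eef_pos']
        T=W@np.array(d['tool_from_camera'])
    return f,d['cx'],d['cy'],T
def ray(d,u,v):
    f,cx,cy,T=cam(d); r=T[:3,:3]@np.array([(u-cx)/f,-(v-cy)/f,-1]); return T[:3,3],r
def onz(d,u,v,z):
    o,r=ray(d,u,v); return o+r*(z-o[2])/r[2]
def proj(d,P):
    f,cx,cy,T=cam(d); P=np.atleast_2d(P); q=(P-T[:3,3])@T[:3,:3]
    return np.c_[cx+f*q[:,0]/-q[:,2], cy-f*q[:,1]/-q[:,2]]
def crop(d,u0,v0,u1,v1,k,fn):
    im=cv2.cvtColor(d["img"],cv2.COLOR_RGB2BGR)[v0:v1,u0:u1]
    cv2.imwrite('pics/'+fn,cv2.resize(im,None,fx=k,fy=k,interpolation=cv2.INTER_CUBIC))
E
python3 - <<'E'
from h import *
d=snap('top','t.png')
crop(d,100,70,410,310,2.5,'topc.png')
for t in ['chest','drawer','easel1_rest','brush_cup','palette','paint_bottle']:
    for b in ctrl.boxes_of('top',t): 
        r=b['rect']; print(t,round(b['score'],2),np.round(r,1), onz(d,(r[0]+r[2])/2,(r[1]+r[3])/2,40).round())
d=snap('scene','s.png'); crop(d,60,130,460,384,2,'sc.png')
E
```

```text
chest 0.67 [291.5 116.4 396.4 186.4] [ 662. -304.   40.]
drawer 0.68 [292.3 162.6 386.8 189.6] [ 574. -288.   40.]
easel1_rest 0.93 [236.4 128.8 266.4 177.4] [651.  22.  40.]
easel1_rest 0.82 [183.1  87.8 211.4 132. ] [806. 218.  40.]
easel1_rest 0.76 [143.6 247.5 180.6 291.2] [243. 321.  40.]
brush_cup 0.85 [261.2  84.4 287.4 126. ] [827. -57.  40.]
palette 0.68 [209.1 190.7 250.4 233.1] [443.  94.  40.]
paint_bottle 0.64 [137.  124.6 160.3 147.5] [708. 387.  40.]
```

View pics/topc.png

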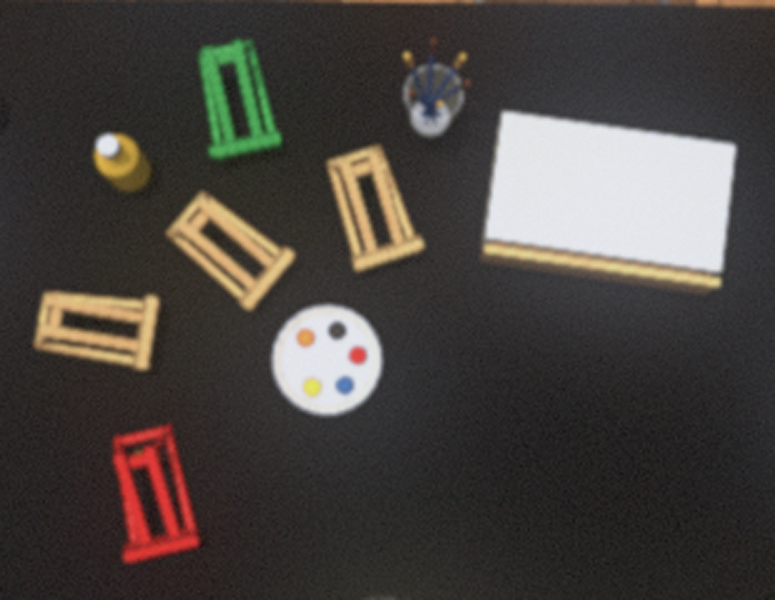

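View pics/sc.png

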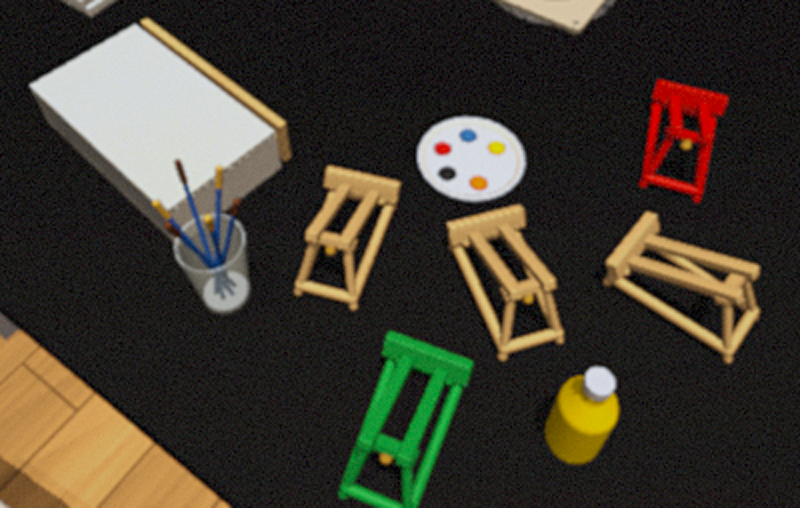

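Run:
```python
from h import *
d=snap('top','t2.png')
F=lambda p:(p[0]/2.5+100,p[1]/2.5+70)
c={k:onz(d,*F(p),80) for k,p in dict(BL=(501,112),BR=(736,145),FR=(720,285),FL=(484,247)).items()}
for k,v in c.items(): print(k,v.round(1))
v=c['FL']-c['FR'];w=c['BL']-c['BR']; print(np.linalg.norm(v),np.degrees(np.arctan2(v[1],v[0]))-90,np.linalg.norm(w),np.degrees(np.arctan2(w[1],w[0]))-90)
for n,(a,b) in dict(A=((357,267),(424,245)),B=((250,306),(293,254)),C=((142,367),(156,295))).items():
    a,b=onz(d,*F(a),57),onz(d,*F(b),57); v=a-b
    print(n,((a+b)/2).round(1),np.linalg.norm(v).round(1),(np.degrees(np.arctan2(v[1],v[0]))-90).round(1))
```

```text
BL [ 781.1 -146.5   80. ]
BR [ 738.5 -472.2   80. ]
FR [ 542.  -445.2   80. ]
FL [ 590.2 -123.2   80. ]
325.5508398504442 -8.514208969863205 328.45100744746867 -7.46749114098489
A [579.9   4.5  57. ] 98.0 19.2
B [544.  168.7  57. ] 93.4 51.9
C [470.9 335.5  57. ] 101.0 81.3
```

```bash
cat >> h.py <<'E'
def go(pos,Rm,s=None,last=None):
    """numbers for a row to reach pos (TCP), Rm (3x3) from current measured pose"""
    s=s or ctrl.read_state(); R0=R.from_euler('xyz',s['tool_rot']).as_matrix()
    t=R0.T@(np.array(pos)-s['eef_pos'])/40; r=np.degrees(R.from_matrix(R0.T@Rm).as_rotvec())
    print('row',np.round(t,3),np.round(r,2),'| now',s['eef_pos'].round(1),np.degrees(s['tool_rot']).round(2),'w',s['width'].round(1),'t',round(s['clock'],2))
def down(yaw): return R.from_euler('xyz',[np.pi,0,np.radians(yaw)]).as_matrix()
E
python3 - <<'E'
from h import *
go([500,-275,230],down(-98))
E
python3 -m creep '-5.27 -9.1 0 0 0 29.4 0.5;-5.27 -9.1 0 0 0 29.4 1;-5.27 -9.1 0 0 0 29.4 1;-5.27 -9.1 0 0 0 29.4 1;-5.27 -9.1 0 0 0 29.4 1;-5.27 -9.1 0 0 0 29.4 1;-5.27 -9.1 0 0 0 29.4 1;-5.27 -9.1 0 0 0 29.4 1;-5.27 -9.1 0 0 0 29.4 1;-5.27 -9.1 0 0 0 29.4 1'; python3 -c "
from h import *
go([500,-275,230],down(-98)); print(ctrl.read_state()['qpos'].round(2))"
```

```text
clock: 1.43
eef_pos: [498.0, -277.3, 231.6]
tool_rot: [-3.141, -0.0, -1.71]
force: [1.1, -0.0, 0.1]
width: -0.2Traceback (most recent call last):
  File "<stdin>", line 2, in <module>
  File "h.py", line 31, in go
    print('row',np.round(t,3),np.round(r,2),'| now',s['eef_pos'].round(1),np.degrees(s['tool_rot']).round(2),'w',s['width'].round(1),'t',round(s['clock'],2))
                                                                                                                 ^^^^^^^^^^^^^^^^
AttributeError: 'float' object has no attribute 'round'
Traceback (most recent call last):
  File "h.py", line 31, in go
    print('row',np.round(t,3),np.round(r,2),'| now',s['eef_pos'].round(1),np.degrees(s['tool_rot']).round(2),'w',s['width'].round(1),'t',round(s['clock'],2))
                                                                                                                 ^^^^^^^^^^^^^^^^
AttributeError: 'float' object has no attribute 'round'
```

```bash
sed -i "s/s\['width'\].round(1)/round(float(s['width']),1)/" h.py
python3 - <<'E'
from h import *
d=snap('wrist','w1.png'); print(ctrl.read_state()['qpos'].round(2))
print(proj(d,[[590,-123,80],[542,-445,80],[566,-284,80]]).round())
go([500,-275,230],down(-98))
E
```

```text
[ 0.33  0.52  0.16  1.75 -0.12  0.88 -1.15]
[[ 98. 112.]
 [415. 115.]
 [257. 113.]]
row [0.216 0.107 0.031] [-0.27  0.43  0.75] | now [ 505.3 -267.   231.3] [-179.73    0.43  -97.25] w 0.0 t 1.48
```

View pics/w1.png

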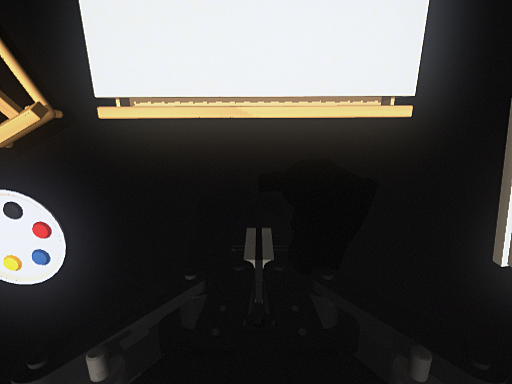

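Run:
```python
from h import *
d=snap('wrist','w2.png')
crop(d,80,85,440,130,2.2,'w2c.png')
a,b=onz(d,98,118.5,80),onz(d,412,118,80); v=a-b
print(a,b,np.linalg.norm(v),np.degrees(np.arctan2(v[1],v[0]))-90)
go([500,-275,230],down(-98))
```

```text
[ 589.86719353 -108.26890285   80.        ] [ 549.58055232 -429.06970184   80.        ] 323.32053150116917 -7.15781815666476
row [0.126 0.056 0.029] [-0.18  0.31  0.78] | now [ 502.9 -270.3  231.2] [-179.82    0.31  -97.22] w -0.1 t 1.53
```

View pics/w2c.png

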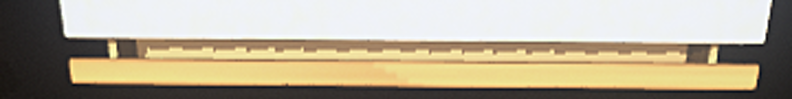

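```bash
python3 -m creep '0 0 0 0 0 0.8 1;0 0 0 0 0 0.8 1;0 0 0 0 0 0.8 1'
python3 - <<'E'
from h import *
d=snap('wrist','w3.png')
crop(d,80,85,440,135,2.2,'w3c.png')
go([500,-275,230],down(-98))
im=d['img'].astype(int)
# oak mask
m=((im[:,:,0]-im[:,:,2])>50)&(im[:,:,0]>120)
top=[];
for u in range(130,400,30):
    vs=np.where(m[85:140,u])[0]+85; print(u,vs.min(),vs.max(),onz(d,u,vs.max()+1,80).round(1))
rows=m[112:122]; us=np.where(m[118])[0]; us=us[(us>60)&(us<460)]; print(us.min(),us.max(),onz(d,us.min(),118,80).round(1),onz(d,us.max()+1,118,80).round(1))
E
```

```text
clock: 1.78
eef_pos: [495.7, -280.7, 231.4]
tool_rot: [3.141, -0.001, -1.727]
force: [0.0, 0.4, -0.4]
width: 0.3
row [-0.161 -0.085  0.035] [ 0.02 -0.05 -0.96] | now [ 495.6 -280.8  231.4] [ 1.7998e+02 -5.0000e-02 -9.8960e+01] w 0.0 t 1.83
130 98 118 [ 578.2 -159.1   80. ]
160 98 117 [ 574.3 -189.8   80. ]
190 97 117 [ 569.5 -220.3   80. ]
220 96 116 [ 565.7 -251.    80. ]
250 96 115 [ 561.9 -281.6   80. ]
280 95 115 [ 557.1 -312.    80. ]
310 94 114 [ 553.3 -342.5   80. ]
340 94 113 [ 549.5 -373.    80. ]
370 93 113 [ 544.7 -403.3   80. ]
94 146 [ 584.9 -122.8   80. ] [ 576.4 -176.6   80. ]
```

View pics/w3c.png

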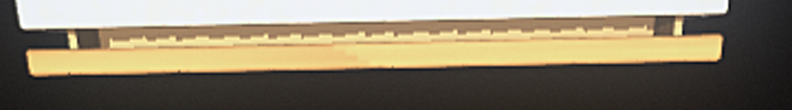

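```bash
cat >> h.py <<'E'
Y=-7.8; xh=np.array([np.cos(np.radians(Y)),np.sin(np.radians(Y)),0]); yh=np.array([-xh[1],xh[0],0]); M=np.array([561.7,-282,0])
def ch(x,y,z): return M+x*xh+y*yh+[0,0,z]   # x from outer face (shut), y from middle
E
python3 - <<'E'
from h import *
go(ch(-30,0,50),down(-97.8))
E
```

```text
row [-0.217 -0.888  4.535] [ 0.02 -0.05 -1.16] | now [ 495.6 -280.8  231.4] [ 1.7998e+02 -5.0000e-02 -9.8960e+01] w 0.0 t 1.83
```

```bash
python3 -m creep '-0.22 -0.89 2 0 0 -1.16 1;-0.22 -0.89 4.53 0 0 -1.16 1;-0.22 -0.89 4.53 0 0 -1.16 1;-0.22 -0.89 4.53 0 0 -1.16 1;-0.22 -0.89 4.53 0 0 -1.16 1;-0.22 -0.89 4.53 0 0 -1.16 1;-0.22 -0.89 4.53 0 0 -1.16 1;-0.22 -0.89 4.53 0 0 -1.16 1'
python3 - <<'E'
from h import *
go(ch(-30,0,50),down(-97.8))
E
```

```text
clock: 2.5
eef_pos: [533.7, -277.6, 51.7]
tool_rot: [-3.139, -0.001, -1.706]
force: [0.7, -0.2, -0.1]
width: -0.1
row [0.015 0.041 0.042] [-0.13 -0.08  0.08] | now [ 533.7 -277.6   51.7] [-1.7987e+02 -8.0000e-02 -9.7720e+01] w -0.1 t 2.5
```

```bash
python3 -m creep '0 -0.3 0 0 0 0 1;0 -0.45 0 0 0 0 1;0 -0.5 0 0 0 0 1;0 -0.55 0 0 0 0 1;0 -0.6 0 0 0 0 1;0 -0.6 0 0 0 0 1;0 -0.6 0 0 0 0 1'
```

```text
clock: 3.08
eef_pos: [555.7, -279.6, 50.9]
tool_rot: [3.14, -0.001, -1.705]
force: [-4.4, -0.4, 4.1]
width: 0.0
```

```bash
python3 -m creep '0 -0.05 0 0 0 0 1;0 -0.08 0 0 0 0 1;0 -0.08 0 0 0 0 1'; python3 -m creep '0 -0.05 0 0 0 0 1;0 -0.08 0 0 0 0 1;0 -0.08 0 0 0 0 1'
```

```text
clock: 3.33
eef_pos: [558.8, -279.9, 50.7]
tool_rot: [3.14, -0.0, -1.705]
force: [-6.0, -0.6, 4.1]
width: 0.3
clock: 3.58
eef_pos: [558.9, -279.9, 50.5]
tool_rot: [3.134, 0.001, -1.705]
force: [-10.9, 0.5, 9.3]
width: -0.2
```

```bash
python3 -m creep '0 1 0 0 0 0 1;0 2 0 0 0 0 1;0 2.5 0 0 0 0 1;0 2.5 0 0 0 0 1;0 2.5 -1 0 0 0 1;0 2.5 -2 0 0 0 1;0 2.5 -3 0 0 0 1;0 2.5 -4 0 0 0 1;0 2.5 -4 0 0 0 1;0 2.5 -4 0 0 0 1'
python3 - <<'E'
from h import *
d=snap('wrist','w4.png')
for i in (0,50,140): print(i,proj(d,[ch(-i,162,80),ch(-i,0,80),ch(-i,-162,80)]).round())
go(ch(-25,0,100),down(-97.8))
E
```

```text
clock: 4.42
eef_pos: [467.6, -267.4, 213.4]
tool_rot: [-3.133, -0.002, -1.703]
force: [-0.7, 0.7, -0.1]
width: 0.2
0 [[ 88.  84.]
 [261.  85.]
 [434.  86.]]
50 [[ 97. 138.]
 [261. 139.]
 [425. 140.]]
140 [[110. 223.]
 [260. 224.]
 [410. 224.]]
row [ 0.062 -1.786  2.793] [-0.24 -0.04  0.23] | now [ 466.  -266.6  211.4] [-1.7976e+02 -4.0000e-02 -9.7570e+01] w -0.1 t 4.47
```

View pics/w4.png

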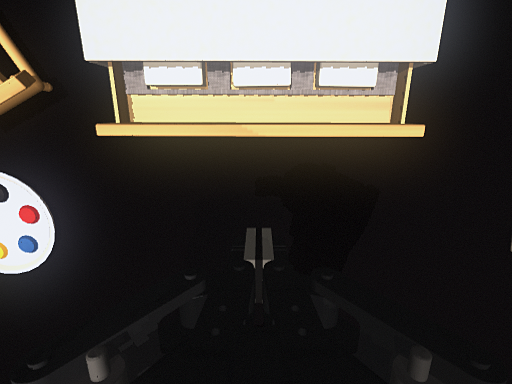

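Run:
```python
from h import *
go(ch(-17,0,110),down(-97.8));go(ch(-17,0,64),down(-97.8))
```

```text
row [ 0.063 -1.987  2.544] [-0.24 -0.04  0.23] | now [ 466.  -266.6  211.4] [-1.7976e+02 -4.0000e-02 -9.7570e+01] w -0.1 t 4.47
row [ 0.062 -1.982  3.694] [-0.24 -0.04  0.23] | now [ 466.  -266.6  211.4] [-1.7976e+02 -4.0000e-02 -9.7570e+01] w -0.1 t 4.47
```

```bash
python3 -m creep '0.06 -1 1 -0.2 0 0 1;0.06 -1.98 2 -0.2 0 0 1;0.06 -1.98 2.5 -0.2 0 0 1;0.06 -1.98 2.5 -0.2 0 0 1;0.06 -1.98 3 -0.2 0 0 1;0.06 -1.98 3.4 -0.2 0 0 1;0.06 -1.98 3.68 -0.2 0 0 1;0.06 -1.98 3.68 -0.2 0 0 1'
python3 - <<'E'
from h import *
go(ch(-125,0,64),down(-97.8))
E
```

```text
clock: 5.13
eef_pos: [540.3, -278.3, 60.1]
tool_rot: [3.133, 0.002, -1.704]
force: [0.1, 0.2, -0.5]
width: -0.3
row [ 0.012  2.584 -0.075] [0.51 0.11 0.17] | now [ 540.3 -278.3   60.1] [ 1.7949e+02  1.1000e-01 -9.7630e+01] w -0.3 t 5.13
```

```bash
python3 -m creep '0 0.2 -0.1 0 0 0 1;0 0.5 -0.1 0 0 0 1;0 0.8 -0.1 0 0 0 1;0 1.1 -0.1 0 0 0 1;0 1.4 -0.1 0 0 0 1;0 1.7 -0.1 0 0 0 1;0 1.95 -0.1 0 0 0 1;0 2.2 -0.1 0 0 0 1;0 2.35 -0.1 0 0 0 1;0 2.5 -0.1 0 0 0 1';python3 - <<'E'
from h import *
go(ch(-125,0,64),down(-97.8))
E
```

```text
clock: 5.97
eef_pos: [447.0, -267.2, 69.2]
tool_rot: [-3.136, -0.002, -1.704]
force: [14.4, 0.5, -7.1]
width: 0.1
row [-0.022  0.234  0.128] [-0.33 -0.13  0.17] | now [ 447.  -267.2   69.2] [-1.7967e+02 -1.3000e-01 -9.7630e+01] w 0.1 t 5.97
```

```bash
python3 -m creep '0 0 0 0 0 0 1;0 -0.1 0 0 0 0 1;0 -0.15 0 0 0 0 1;0 -0.15 -1 0 0 0 1;0 -0.5 -2 0 0 0 0.5;0 -1.2 -3 0 0 0 0;0 -1.8 -4 0 0 0 0;0 -1.8 -4.5 0 0 0 0;0 -1.8 -4.5 0 0 0 0;0 -1.8 -4.5 0 0 0 0'
python3 - <<'E'
from h import *
d=snap('wrist','w5.png')
go(ch(-46,0,250),down(-97.8))
for c in ('canvas1_center',):
  for b in ctrl.cut_out('wrist',c): print(b['score'],np.round(b['rect'],1))
for i in (140,): print(i,proj(d,[ch(-i,162,80),ch(-i,0,80),ch(-i,-162,80)]).round())
for y in (90,0,-90): print(proj(d,[ch(-91,y+30,55),ch(-91,y-30,55),ch(-1,y-30,55),ch(-1,y+30,55)]).round().tolist())
E
```

```text
clock: 6.8
eef_pos: [516.1, -276.3, 248.8]
tool_rot: [3.141, -0.001, -1.704]
force: [-0.8, -1.0, -1.1]
width: 72.5
row [-0.003 -0.038 -0.075] [0.25 0.   0.17] | now [ 514.6 -275.7  247. ] [179.75   0.   -97.63] w 79.2 t 6.85
0.66 [305.5 135.1 358.2 202.5]
140 [[129. 247.]
 [258. 248.]
 [388. 248.]]
[[165.0, 204.0], [212.0, 204.0], [209.0, 133.0], [158.0, 133.0]]
[[235.0, 204.0], [282.0, 204.0], [284.0, 133.0], [234.0, 133.0]]
[[305.0, 204.0], [352.0, 204.0], [359.0, 133.0], [309.0, 133.0]]
```

View pics/w5.png

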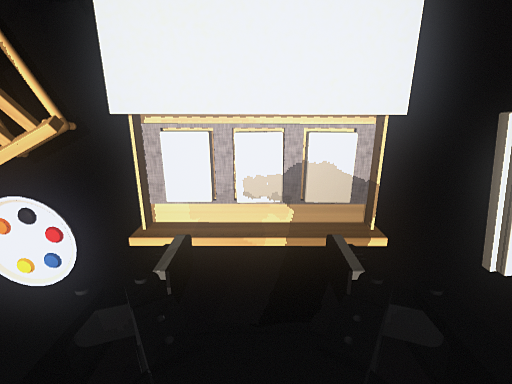

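Run:
```python
from h import *
go([540,110,300],down(-90))
```

```text
row [-9.637  0.643 -1.339] [ 0.37  0.07 -7.65] | now [ 513.8 -275.4  246. ] [ 1.7963e+02  4.0000e-02 -9.7650e+01] w 84.9 t 6.9
```

```bash
python3 -m creep '-9.64 0.64 -1.34 0.4 0 -7.6 0;-9.64 0.64 -1.34 0.4 0 -7.6 0;-9.64 0.64 -1.34 0.4 0 -7.6 0;-9.64 0.64 -1.34 0.4 0 -7.6 0;-9.64 0.64 -1.34 0.4 0 -7.6 0;-9.64 0.64 -1.34 0.4 0 -7.6 0;-9.64 0.64 -1.34 0.4 0 -7.6 0;-9.64 0.64 -1.34 0.4 0 -7.6 0;-9.64 0.64 -1.34 0.4 0 -7.6 0;-9.64 0.64 -1.34 0.4 0 -7.6 0';python3 -m creep '0 0 0 0 0 0 0;0 0 0 0 0 0 0;0 0 0 0 0 0 0;0 0 0 0 0 0 0'
python3 - <<'E'
from h import *
go([540,110,300],down(-90))
d=snap('wrist','w6.png'); np.save('w6.npy',d,allow_pickle=True)
print(ctrl.read_state()['qpos'].round(2))
for b in ctrl.cut_out('wrist','easel1_rest'): print(b['score'],np.round(b['rect'],1))
E
```

```text
clock: 7.73
eef_pos: [539.7, 117.1, 299.5]
tool_rot: [-3.141, 0.003, -1.563]
force: [0.4, 0.6, 1.0]
width: 85.6
clock: 8.07
eef_pos: [540.8, 107.2, 299.8]
tool_rot: [-3.14, -0.002, -1.575]
force: [-0.1, 0.6, -0.6]
width: 85.3
row [-0.069  0.021 -0.004] [-0.09 -0.1  -0.22] | now [540.8 107.2 299.8] [-1.7991e+02 -1.0000e-01 -9.0220e+01] w 85.3 t 8.07
[-0.32  0.41  0.1   1.71 -0.04  1.02 -1.78]
0.57 [133.4   1.9 211.7  20.2]
```

View pics/w6.png

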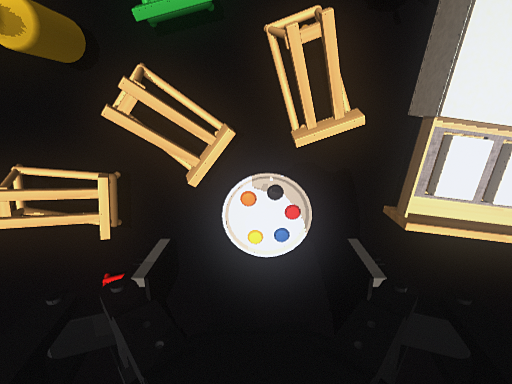

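```bash
cat >> h.py <<'E'
S=np.radians(26)
def easel(ox,oy,az):
    a=np.radians(az); u=np.array([np.cos(a),np.sin(a),0]); w=np.array([-np.sin(a),np.cos(a),0]); k=np.array([0,0,1.])
    x=u*np.cos(S)+k*np.sin(S); z=-u*np.sin(S)+k*np.cos(S)
    return np.array([ox,oy,45.]),np.c_[x,w,z]
def epts(e,P):
    o,Q=easel(*e); return o+np.atleast_2d(P)@Q.T
from scipy.optimize import least_squares
def efit(d,P,uv,e0):
    r=least_squares(lambda e:(proj(d,epts(e,P))-uv).ravel(),e0,x_scale=[10,10,5]); return r.x,np.abs(r.fun).reshape(-1,2)
def edraw(d,e,box,k,fn):
    u0,v0,u1,v1=box; im=cv2.cvtColor(d["img"],cv2.COLOR_RGB2BGR)[v0:v1,u0:u1]; im=cv2.resize(im,None,fx=k,fy=k,interpolation=cv2.INTER_CUBIC)
    for L in [[(0,-50,14),(0,50,14)],[(0,-50,14),(0,-50,0)],[(0,50,14),(0,50,0)]]+[[(0,y,0),(134,y,0)] for y in(-27,-13,13,27)]+[[(134,-27,0),(134,27,0)],[(-11,-50,14),(-11,50,14)]]:
        p=((proj(d,epts(e,L))-[u0,v0])*k).round().astype(int); cv2.line(im,tuple(map(int,p[0])),tuple(map(int,p[1])),(255,0,255),1)
    cv2.imwrite('pics/'+fn,im)
E
python3 - <<'E'
from h import *
d=np.load('w6.npy',allow_pickle=True).item()
crop(d,250,0,380,155,5,'eA.png') if 0 else crop(d,255,0,375,150,4,'eA.png')
crop(d,95,55,245,195,4,'eB.png'); crop(d,0,155,130,245,4.5,'eC.png')
E
```

```text
(no output)
```

View pics/eA.png

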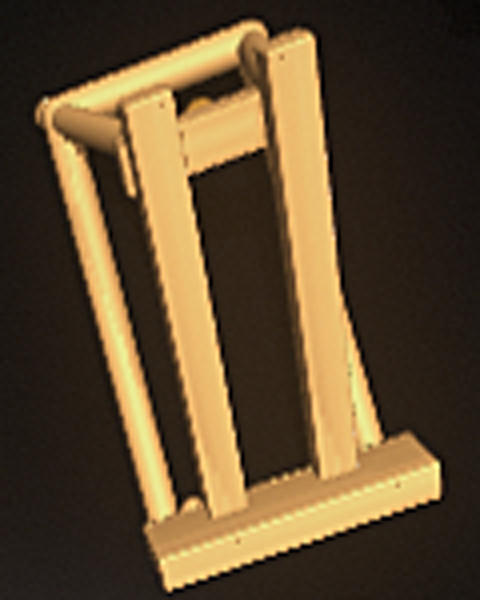

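View pics/eB.png

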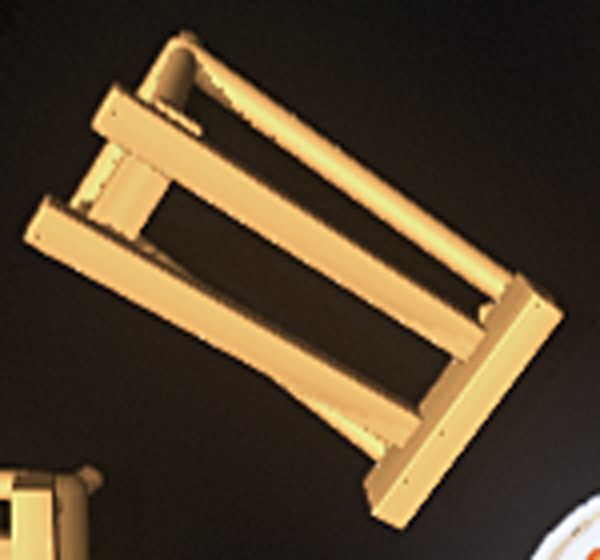

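View pics/eC.png

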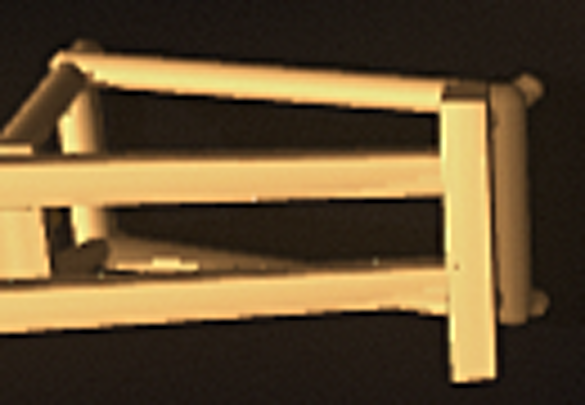

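Run:
```python
from h import *
d=np.load('w6.npy',allow_pickle=True).item()
rp=[(134,27,0),(134,13,0),(134,-13,0),(134,-27,0),(0,27,0),(0,13,0),(0,-13,0),(0,-27,0)]
pA=np.array([(122,102),(172,92),(272,42),(315,33),(212,517),(246,512),(320,478),(357,472),(163,557),(437,463)])/4+[255,0]
eA,rA=efit(d,rp+[(0,50,14),(0,-50,14)],pA,[585,5,19])
pB=np.array([(25,238),(48,200),(92,125),(117,85),(400,445),(418,408),(465,360),(487,320)])/4+[95,55]
eB,rB=efit(d,rp,pB,[544,168,52])
pC=np.array([(452,382),(441,95)])/4.5+[0,155]
eC,rC=efit(d,[(0,50,14),(0,-50,14)],pC,[471,335,81])
for n,e,r in(('A',eA,rA),('B',eB,rB),('C',eC,rC)): print(n,e.round(1),r.max(1).round(1))
edraw(d,eA,(255,0,375,150),4,'fA.png');edraw(d,eB,(95,55,245,195),4,'fB.png');edraw(d,eC,(0,155,130,245),4.5,'fC.png')
```

```text
A [594.2  13.2  18.6] [0.7 1.5 2.1 0.6 0.6 1.7 0.6 1.2 1.7 1.1]
B [555.1 182.9  51.8] [0.7 0.7 0.6 0.8 0.8 1.7 0.6 1.6]
C [473.2 350.4  82.5] [0.5 0.4]
```

View pics/fA.png

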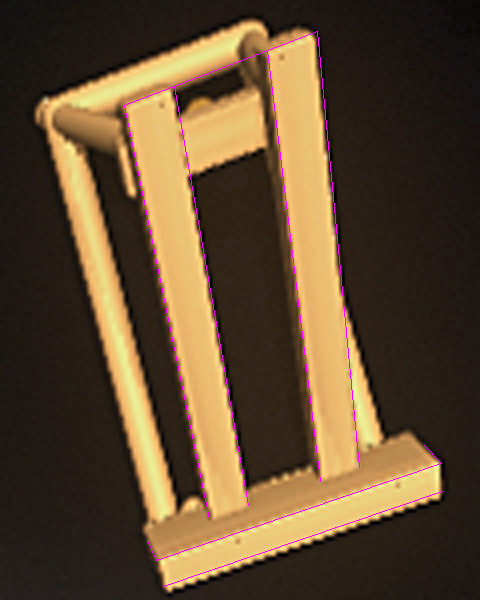

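View pics/fB.png

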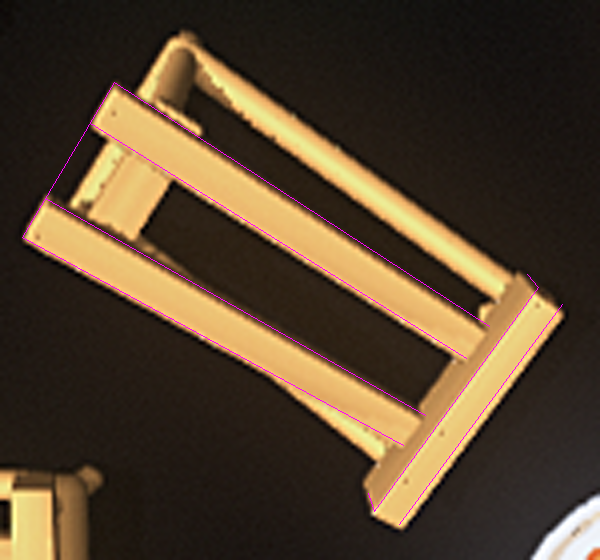

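View pics/fC.png

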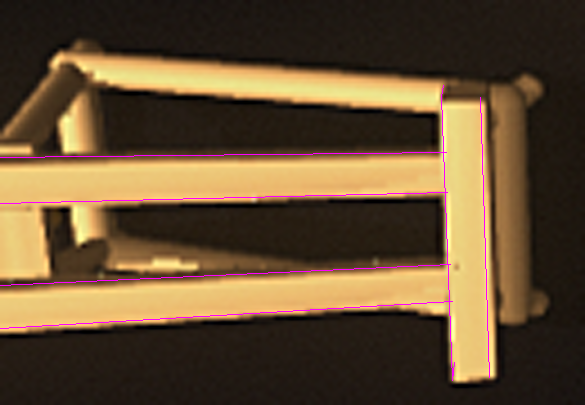

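```bash
cat >> h.py <<'E'
EA=(594.2,13.2,18.6);EB=(555.1,182.9,51.8);EC=(473.2,350.4,82.5)
def place(e,x=47,z=12.5,off=12.5):
    """TCP pose so that point `off` mm behind the TCP... canvas centre lies at easel (x,0,z); off=TCP distance below canvas centre"""
    o,Q=easel(*e); Rm=np.c_[-Q[:,1],-Q[:,0],-Q[:,2]]; return o+Q@np.array([x,0,z-off]),Rm
E
python3 - <<'E'
from h import *
go(ch(-43,90,140),down(-97.8))
E
```

```text
row [7.366 0.232 4.014] [-0.15 -0.04  7.61] | now [541.2 107.8 300.3] [-1.7985e+02 -5.0000e-02 -9.0190e+01] w 85.7 t 8.17
```

```bash
python3 -m creep '7.37 0.23 1 0 0 7.6 0.12;7.37 0.23 1 0 0 7.6 0.12;7.37 0.23 1 0 0 7.6 0.12;7.37 0.23 1 0 0 7.6 0.12;7.37 0.23 2 0 0 7.6 0.12;7.37 0.23 3 0 0 7.6 0.12;7.37 0.23 4.01 0 0 7.6 0.12;7.37 0.23 4.01 0 0 7.6 0.12;7.37 0.23 4.01 0 0 7.6 0.12;7.37 0.23 4.01 0 0 7.6 0.12'
python3 - <<'E'
from h import *
d=snap('wrist','w7.png')
go(ch(-43,90,140),down(-97.8))
for y in (90,0,-90): print(proj(d,[ch(-88,y+30,55),ch(-88,y-30,55),ch(2,y-30,55),ch(2,y+30,55)]).round().tolist())
E
```

```text
clock: 9.0
eef_pos: [527.9, -189.7, 135.6]
tool_rot: [3.136, -0.001, -1.711]
force: [-0.7, -0.2, 0.1]
width: 75.4
row [-0.016 -0.035 -0.05 ] [ 0.12  0.01 -0.13] | now [ 529.8 -187.5  138. ] [ 1.7988e+02  1.0000e-02 -9.7930e+01] w 75.5 t 9.05
[[222.0, 243.0], [290.0, 242.0], [293.0, 140.0], [218.0, 141.0]]
[[323.0, 242.0], [391.0, 242.0], [406.0, 140.0], [330.0, 140.0]]
[[424.0, 242.0], [492.0, 241.0], [519.0, 139.0], [444.0, 140.0]]
```

View pics/w7.png

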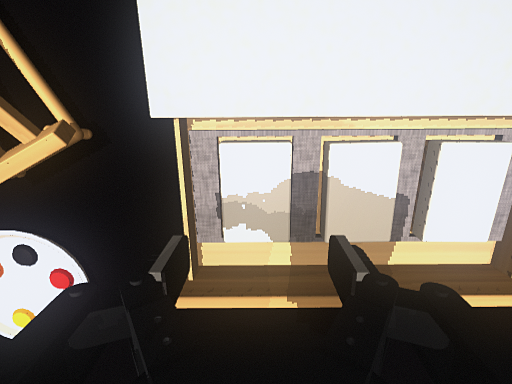

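```bash
python3 -m creep '0 0 0.9 0 0 0 0.12;0 0 1.8 0 0 0 0.12;0 0 2.4 0 0 0 0.12;0 0 2.65 0 0 0 0.12;0 0 2.65 0 0 0 0.12;0 0 2.65 0 0 0 0.12'
python3 - <<'E'
from h import *
go(ch(-43,90,30),down(-97.8))
E
```

```text
clock: 9.55
eef_pos: [534.2, -184.8, 35.7]
tool_rot: [-3.136, 0.0, -1.703]
force: [-0.0, 0.1, -0.0]
width: 75.1
row [0.064 0.065 0.141] [-0.31  0.03  0.21] | now [ 534.2 -184.8   35.7] [-1.7969e+02  3.0000e-02 -9.7590e+01] w 75.1 t 9.55
```

```bash
python3 -m creep '0 0 0.08 0 0 0 0.12;0 0 0.08 0 0 0 0.12;0 0 0.08 0 0 0 0.12'
python3 - <<'E'
from h import *
go(ch(-43,90,30),down(-97.8))
E
```

```text
clock: 9.8
eef_pos: [533.9, -185.3, 32.5]
tool_rot: [-3.136, 0.0, -1.704]
force: [-0.5, -0.7, 0.7]
width: 75.2
row [0.051 0.06  0.061] [-0.33  0.01  0.18] | now [ 533.9 -185.3   32.5] [-1.7967e+02  1.0000e-02 -9.7620e+01] w 75.2 t 9.8
```

```bash
python3 -m creep '0.05 0.06 0.05 0 0 0 0.12;0.05 0.06 0.05 0 0 0 0.12;0.05 0.06 0.05 0 0 0 0.6;0.05 0.06 0.05 0 0 0 1;0.05 0.06 0.05 0 0 0 1;0.05 0.06 0.05 0 0 0 1;0.05 0.06 0.05 0 0 0 1;0.05 0.06 0.05 0 0 0 1'
python3 - <<'E'
from h import *
go(ch(-43,90,30),down(-97.8))
E
```

```text
clock: 10.47
eef_pos: [534.9, -188.7, 33.2]
tool_rot: [-3.128, -0.002, -1.705]
force: [0.3, 0.1, 24.9]
width: 58.7
row [-0.03   0.096  0.078] [-0.79 -0.09  0.12] | now [ 534.9 -188.7   33.2] [-1.7921e+02 -9.0000e-02 -9.7680e+01] w 58.7 t 10.47
```

```bash
python3 -m creep '0 0 -0.2 0 0 0 1;0 0 -0.6 0 0 0 1;0 0 -1.2 0 0 0 1;0 0 -2 0 0 0 1;0 0 -3 0 0 0 1;0 0 -4 0 0 0 1;0 0 -5 0 0 0 1;0 0 -5 0 0 0 1;0 0 -5 0 0 0 1'
python3 - <<'E'
from h import *
d=snap('wrist','w8.png')
p,Rm=place(EA,47+4,100,9.5); print(p); go(p,Rm)
E
```

```text
clock: 11.22
eef_pos: [530.8, -187.2, 231.5]
tool_rot: [-3.133, -0.0, -1.704]
force: [0.4, 0.1, -0.7]
width: 58.9
[600.04385242  15.16667362 148.69778968]
row [-5.233 -1.073  2.027] [ 25.3   -5.97 -25.76] | now [ 529.4 -186.6  229.5] [-1.7976e+02  3.0000e-02 -9.7630e+01] w 58.6 t 11.27
```

View pics/w8.png

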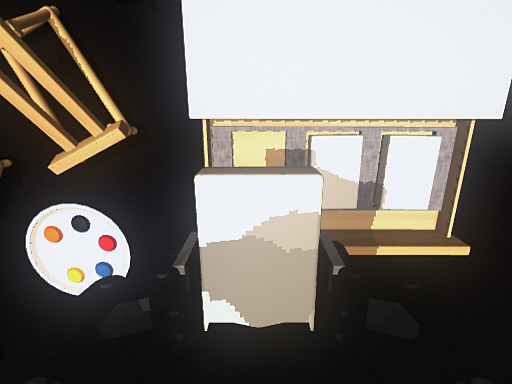

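```bash
python3 -m creep '-1 -0.2 0 5 -1.2 -5 1;-2 -0.4 0 10 -2.4 -10 1;-3 -0.6 0 15 -3.6 -15 1;-4 -0.8 0.4 20 -4.8 -20 1;-5.23 -1.07 1 25.3 -6 -25.8 1;-5.23 -1.07 1.5 25.3 -6 -25.8 1;-5.23 -1.07 2.03 25.3 -6 -25.8 1;-5.23 -1.07 2.03 25.3 -6 -25.8 1;-5.23 -1.07 2.03 25.3 -6 -25.8 1;-5.23 -1.07 2.03 25.3 -6 -25.8 1'
python3 - <<'E'
from h import *
d=snap('wrist','w9.png')
p,Rm=place(EA,47+4,100,9.5); print(p); go(p,Rm); print(ctrl.read_state()['qpos'].round(2))
E
```

```text
clock: 12.1
eef_pos: [605.2, 14.3, 157.7]
tool_rot: [-2.727, 0.01, -1.228]
force: [-0.1, 0.9, -1.8]
width: 58.5
[600.04385242  15.16667362 148.69778968]
row [-0.085  0.233  0.195] [ 2.04  0.88 -0.05] | now [606.3  13.5 159.6] [-156.04    0.82  -71.08] w 58.9 t 12.15
[-0.05  0.55  0.1   2.1  -1.1   0.23 -0.17]
```

View pics/w9.png

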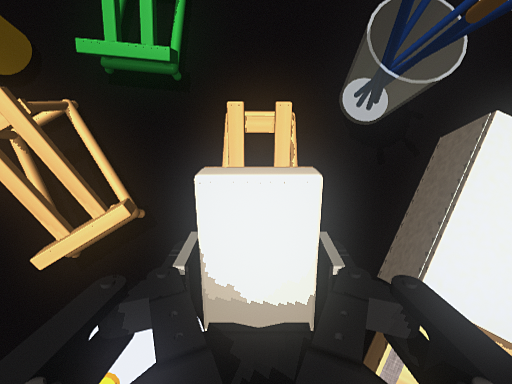

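```bash
cat > kin.py <<'E'
import numpy as np
from scipy.spatial.transform import Rotation as R
from scipy.optimize import least_squares
lo=np.array([-3.06,-.37,-1.25,.18,-1.1,.23,-2.94]);hi=np.array([3.06,2.12,1.32,2.47,4.24,1.98,2.94])
def fk(q,L,s=(-1,1,-1,1,-1,1,-1),yo=0):
    T=np.eye(3);p=np.array([0,0,L[0]])
    off=[(0,0)]*7
    for i in range(7):
        T=T@R.from_rotvec([0,0,s[i]*q[i]] if i%2==0 else [0,s[i]*q[i],0]).as_matrix()
        if i==2: p=p+T@[L[4],0,L[1]]
        if i==4: p=p+T@[L[5],0,L[2]]
        if i==6: p=p+T@[0,0,L[3]]
    # L[4] offset at elbow
    return p,T
D=[([1.13119509,0.6293472,0.03844426,1.51837338,-0.0269986,0.99630183,-0.02001119],[237.15,-604.52,230.39],[3.14156,.0019115,-1.197]),
([.33,.52,.16,1.75,-.12,.88,-1.15],[504.5,-268,231.3],np.radians([-179.73,.43,-97.25])),
([-.32,.41,.1,1.71,-.04,1.02,-1.78],[541,107.5,300],np.radians([-179.9,-.1,-90.2]))]
E
python3 - <<'E'
from kin import *
from h import ctrl
import itertools,json
s=ctrl.read_state(); D.append((s['qpos'].tolist(),s['eef_pos'].tolist(),s['tool_rot'].tolist())); print(s['qpos'].round(3),s['eef_pos'],s['force'])
for sg in itertools.product([-1,1],repeat=3):
    S=(-1,1,sg[0],1,sg[1],1,sg[2])
    e=[np.degrees(np.linalg.norm((R.from_matrix(fk(q,[0]*6,S)[1]).inv()*R.from_euler('xyz',r)).as_rotvec())) for q,p,r in D]
    if max(e)<30 or 1: print(S,np.round(e,1))
S=(-1,1,-1,1,-1,1,-1)
f=least_squares(lambda L:np.concatenate([fk(q,np.r_[L],S)[0]-p for q,p,r in D]),[300,300,300,250,0,0]); print(f.x.round(1),f.fun.round(1))
E
```

```text
[-0.053  0.548  0.103  2.095 -1.099  0.233 -0.172] [606.2688847   13.53112871 159.55240142] [ 0.64388997  0.63752319 -0.23371484]
(-1, 1, -1, 1, -1, 1, -1) [180.  179.9 179.9 180. ]
(-1, 1, -1, 1, -1, 1, 1) [177.7  48.1  24.1 160.3]
(-1, 1, -1, 1, 1, 1, -1) [178.3 171.2 177.5  59.8]
(-1, 1, -1, 1, 1, 1, 1) [176.   40.6  26.8  42.6]
(-1, 1, 1, 1, -1, 1, -1) [176.4 164.  169.4 173.2]
(-1, 1, 1, 1, -1, 1, 1) [174.1  33.5  34.8 153.5]
(-1, 1, 1, 1, 1, 1, -1) [174.8 155.2 167.   50.3]
(-1, 1, 1, 1, 1, 1, 1) [172.5  23.4  37.   31.9]
[465.  432.4 368.6 357.4  71.4 -22.9] [16.3 24.6  3.1 12.  19.3 -0.8  8.4 25.1  3.7  0.   1.8 -6. ]
```

```bash
cat >> kin.py <<'E'
SG=(-1,1,-1,1,-1,1,-1)
def fk2(q,L):
    T=np.eye(3);p=np.array([0,0,L[0]]); V={0:[L[8],L[9],0],2:[L[4],L[6],L[1]],4:[L[5],L[7],L[2]],6:[0,0,L[3]],5:[L[10],0,0]}
    for i in range(7):
        T=T@R.from_rotvec([0,0,SG[i]*q[i]] if i%2==0 else [0,SG[i]*q[i],0]).as_matrix()
        if i in V: p=p+T@V[i]
    return p,T@R.from_euler('z',np.pi).as_matrix()
D.append(([-0.053,.548,.103,2.095,-1.099,.233,-.172],[606.27,13.53,159.55],[-156.04*np.pi/180,.82*np.pi/180,-71.08*np.pi/180]))
E
python3 - <<'E'
from kin import *
x0=np.array([400,400,380,300,0,0,0,0,0,0,0.])
f=least_squares(lambda L:np.concatenate([np.concatenate([fk2(q,L)[0]-p for q,p,r in D]),(L-x0)*.003]),x0); print(f.x.round(1),f.fun[:12].round(1))
E
```

```text
[549.9 544.7 304.  600.7  15.7 -20.   47.3 -99.1 -34.2  26.5 -87.6] [ 0.6  0.4 -0.2  0.7  2.3 -0.4  1.2 -2.7  0.6 -0.1 -0.2 -0. ]
```

```bash
cat >> h.py <<'E'
def placet(e,tilt,x,z,off,yoff=0,g=0):
    """TCP for canvas centre at easel (x,0,z): tool tilted `tilt` deg (not 26) ; canvas tilt = tilt + (26-... ) g=grip pitch: canvas tilt minus tool tilt
    canvas centre in tool frame: (0,yoff,-off)"""
    o,Q=easel(*e); c=o+Q@np.array([x,0,z]); a=np.radians(e[2]); t=np.radians(tilt)
    u=np.array([np.cos(a),np.sin(a),0]); w=np.array([-np.sin(a),np.cos(a),0]); k=np.array([0,0,1.])
    zt=u*np.sin(t)-k*np.cos(t); xt=-w; yt=np.cross(zt,xt); Rm=np.c_[xt,yt,zt]
    return c-Rm@np.array([0,yoff,-off]),Rm
E
python3 - <<'E'
from h import *
for z in (60,30):
  p,Rm=placet(EA,18,49,z,9.5,4); print(p); go(p,Rm)
E
```

```text
[617.39997459  21.00765406 112.60886004]
row [-0.07   0.181  1.205] [-5.96  0.88  0.01] | now [606.3  13.5 159.6] [-156.04    0.82  -71.08] w 58.9 t 12.15
[629.86420433  25.2023308   85.64503865]
row [-0.058  0.154  1.954] [-5.96  0.88  0.01] | now [606.3  13.5 159.6] [-156.04    0.82  -71.08] w 58.9 t 12.15
```

```bash
python3 -m creep '-0.07 0.18 0.3 -6 0.9 0 1;-0.07 0.18 0.6 -6 0.9 0 1;-0.07 0.18 0.9 -6 0.9 0 1;-0.07 0.18 1.2 -6 0.9 0 1;-0.07 0.18 1.2 -6 0.9 0 1;-0.07 0.18 1.2 -6 0.9 0 1'
python3 - <<'E'
from h import *
for z in (60,30):
  p,Rm=placet(EA,18,49,z,9.5,4); print(p); go(p,Rm)
print(ctrl.read_state()['qpos'].round(3))
E
```

```text
clock: 12.65
eef_pos: [619.4, 19.0, 116.1]
tool_rot: [-2.822, -0.002, -1.251]
force: [-0.4, 0.1, -0.1]
width: 58.5
[617.39997459  21.00765406 112.60886004]
row [-0.064  0.059  0.073] [-0.29 -0.17 -0.24] | now [619.4  19.  116.1] [-1.6171e+02 -9.0000e-02 -7.1680e+01] w 58.5 t 12.65
[629.86420433  25.2023308   85.64503865]
row [-0.067 -0.042  0.817] [-0.29 -0.17 -0.24] | now [619.4  19.  116.1] [-1.6171e+02 -9.0000e-02 -7.1680e+01] w 58.5 t 12.65
[-0.209  0.658  0.277  2.014 -0.992  0.313 -0.337]
```

```bash
python3 -m creep '-0.06 0 0.3 0 0 0 1;-0.06 -0.04 0.6 0 0 0 1;-0.06 -0.04 0.82 0 0 0 1;-0.06 -0.04 0.82 0 0 0 1;-0.06 -0.04 0.82 0 0 0 1'
python3 - <<'E'
from h import *
for t in (18,21,23):
  p,Rm=placet(EA,t,48,23,9.5,4); print(p); go(p,Rm)
s=ctrl.read_state();print(s['qpos'].round(3),s['force'])
E
```

```text
clock: 13.07
eef_pos: [630.4, 25.1, 85.7]
tool_rot: [-2.822, -0.003, -1.248]
force: [-0.6, -0.2, -0.9]
width: 58.9
[631.920676    25.89440998  78.91510918]
row [-0.008  0.014  0.174] [-0.32 -0.19 -0.03] | now [630.4  25.1  85.7] [-161.68   -0.17  -71.49] w 58.9 t 13.07
[632.29876898  26.02165233  79.27853586]
row [-0.008  0.001  0.168] [ 2.68 -0.19 -0.02] | now [630.4  25.1  85.7] [-161.68   -0.17  -71.49] w 58.9 t 13.07
[632.54059011  26.10303413  79.53220652]
row [-0.008 -0.007  0.164] [ 4.68 -0.19 -0.02] | now [630.4  25.1  85.7] [-161.68   -0.17  -71.49] w 58.9 t 13.07
[-0.169  0.714  0.202  1.999 -1.055  0.251 -0.276] [-0.62689157 -0.2249011  -0.94090951]
```

```bash
python3 -m creep '0 0 0.1 -0.5 0 0 1;0 0 0.18 -0.5 0 0 1;0 0 0.24 -0.5 0 0 1;0 0 0.27 -0.5 0 0 1;0 0 0.27 -0.5 0 0 1'
python3 - <<'E'
from h import *
p,Rm=placet(EA,18,48,19,9.5,4); print(p); go(p,Rm)
s=ctrl.read_state();print(s['qpos'].round(3),s['force'])
d=snap('wrist','w10.png')
E
```

```text
clock: 13.48
eef_pos: [634.1, 26.6, 76.2]
tool_rot: [-2.829, -0.004, -1.246]
force: [-1.1, 0.1, 3.2]
width: 59.0
[633.5825733   26.45370021  75.319933  ]
row [0.    0.02  0.016] [ 0.1  -0.2   0.06] | now [634.1  26.6  76.2] [-162.1    -0.21  -71.4 ] w 59.0 t 13.48
[-0.174  0.735  0.204  1.986 -1.061  0.251 -0.274] [-1.06499489  0.10258271  3.23322264]
```

View pics/w10.png

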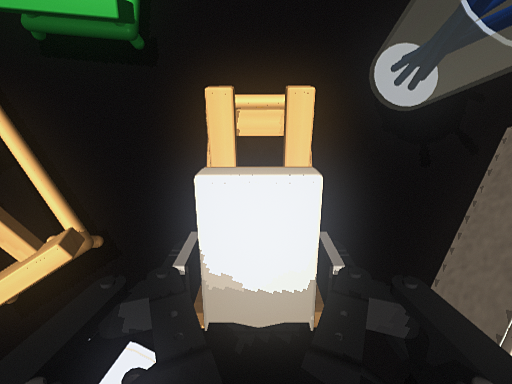

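```bash
python3 -m creep '0 0 0 0 0 0 0.25;0 0 0 0 0 0 0.2;0 0 0 0 0 0 0.1;0 0 0 0 0 0 0;0 0 0 0 0 0 0;0 0 -0.5 0 0 0 0;0 0 -1 0 0 0 0;0 0 -2 0 0 0 0;0 0 -3 0 0 0 0;0 0 -3 0 0 0 0'
python3 - <<'E'
from h import *
d=snap('wrist','w11.png'); np.save('w11.npy',d,allow_pickle=True)
s=ctrl.read_state();print(s['qpos'].round(3),s['force'],s['width'],s['eef_pos'])
E
```

```text
clock: 14.37
eef_pos: [600.7, 13.0, 196.5]
tool_rot: [-2.822, -0.007, -1.249]
force: [1.1, -0.9, -0.1]
width: 85.7
[-0.362  0.538  0.504  2.007 -0.841  0.487 -0.482] [ 0.14541131  0.36709843 -0.65270934] 85.20557194542047 [600.4517025   14.33424284 194.00448786]
```

View pics/w11.png

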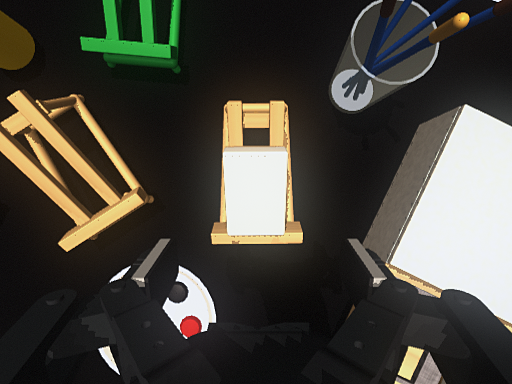

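```bash
cat >> h.py <<'E'
def cvdraw(d,e,x,box,k,fn):
    u0,v0,u1,v1=box; im=cv2.cvtColor(d["img"],cv2.COLOR_RGB2BGR)[v0:v1,u0:u1]; im=cv2.resize(im,None,fx=k,fy=k,interpolation=cv2.INTER_CUBIC)
    for L in [[(x+a,b,25),(x+c,f,25)] for a,b,c,f in((-45,-30,-45,30),(-45,30,45,30),(45,30,45,-30),(45,-30,-45,-30))]+[[(0,-50,14),(0,50,14)]]:
        p=((proj(d,epts(e,L))-[u0,v0])*k).round().astype(int); cv2.line(im,tuple(map(int,p[0])),tuple(map(int,p[1])),(255,0,255),1)
    cv2.imwrite('pics/'+fn,im)
E
python3 - <<'E'
from h import *
d=np.load('w11.npy',allow_pickle=True).item()
cvdraw(d,EA,45,(200,90,320,255),3.6,'c11.png')
go(ch(-50,90,150),down(-97.8))
E
```

```text
row [4.137 3.578 0.008] [-17.98   3.84  26.18] | now [600.5  14.3 194. ] [-161.78   -0.36  -71.45] w 85.2 t 14.42
```

View pics/c11.png

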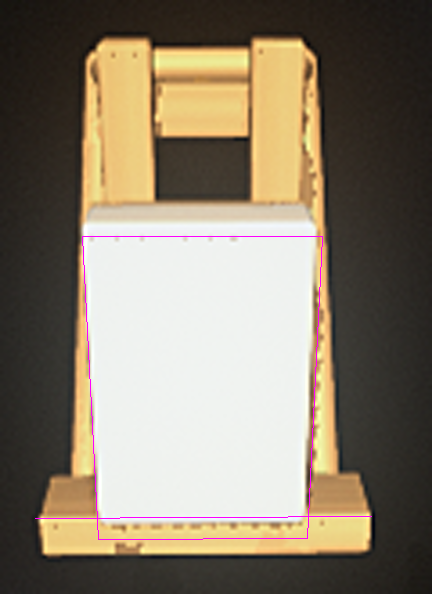

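Run:
```python
from h import *
d=snap('wrist','w12.png'); np.save('w12.npy',d,allow_pickle=True); print(d['s']['eef_pos'],d['s']['qd'].round(3))
im=cv2.cvtColor(d["img"],cv2.COLOR_RGB2BGR)
im=np.clip(255*(im/255.)**2.5,0,255).astype(np.uint8)
cv2.imwrite('pics/w12g.png',cv2.resize(im[120:250,200:320],None,fx=5,fy=4.6,interpolation=cv2.INTER_CUBIC))
cvdraw(d,EA,45,(200,90,320,255),3.6,'c12.png')
```

```text
[600.4517025   14.33424284 194.00448786] [ 0.026  0.062 -0.081  0.02  -0.033 -0.022  0.025]
```

View pics/w12g.png

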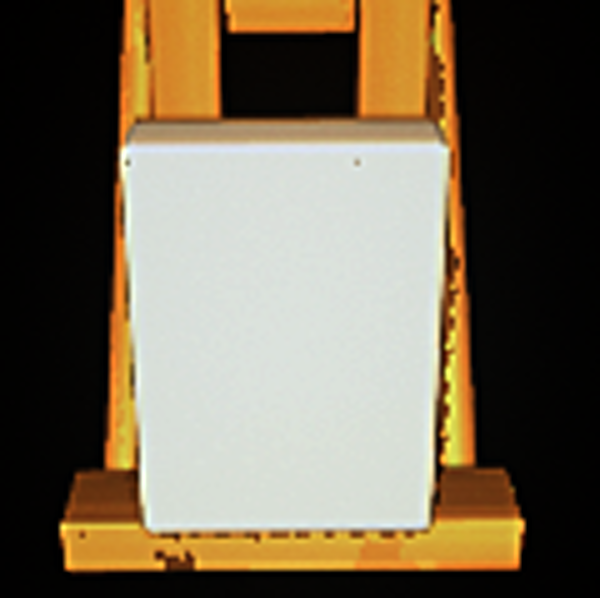

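View pics/c12.png

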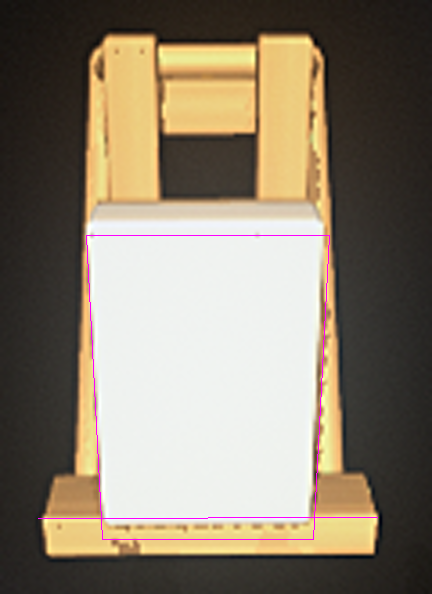

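```bash
cat >> h.py <<'E'
def nudge(e,x,h):
    """closed vertical finger whose near face is at easel x (at z=12 line), lifted h"""
    a=np.radians(e[2]); u=np.array([np.cos(a),np.sin(a),0]); return epts(e,[(x,0,13)])[0]+11*u+[0,0,h], down(e[2]-90)
E
python3 - <<'E'
from h import *
for x,h in ((108,60),(108,0),(90,0)): go(*nudge(EA,x,h)); print(nudge(EA,x,h)[0])
E
```

```text
row [ 0.005 -2.079  1.41 ] [-18.05  -0.26   0.06] | now [599.6  15.3 191.9] [-161.95   -0.26  -71.39] w 85.5 t 14.47
[691.22393554  45.85216179 164.02840646]
row [-2.000e-03 -1.614e+00  2.837e+00] [-18.05  -0.26   0.06] | now [599.6  15.3 191.9] [-161.95   -0.26  -71.39] w 85.5 t 14.47
[691.22393554  45.85216179 104.02840646]
row [-0.003 -1.169  2.899] [-18.05  -0.26   0.06] | now [599.6  15.3 191.9] [-161.95   -0.26  -71.39] w 85.5 t 14.47
[675.89066066  40.69194468  96.13772581]
```

```bash
python3 -m creep '0 -0.7 0.2 -6 0 0 1;0 -1.4 0.5 -12 0 0 1;0 -2.08 1 -18 0 0 1;0 -2.08 1.4 -18 0 0 1;0 -2.08 1.4 -18 0 0 1;0 -2.08 1.4 -18 0 0 1'
python3 - <<'E'
from h import *
for x,h in ((108,60),(108,0),(98,0),(90,0)): go(*nudge(EA,x,h))
print(ctrl.read_state()['qpos'].round(2))
E
```

```text
clock: 14.97
eef_pos: [689.2, 46.5, 158.3]
tool_rot: [3.134, -0.002, -1.245]
force: [-0.2, -0.2, -0.7]
width: 12.0
row [ 0.031 -0.043 -0.143] [ 0.45 -0.14  0.08] | now [689.2  46.5 158.3] [ 1.7955e+02 -1.4000e-01 -7.1320e+01] w 12.0 t 14.97
row [ 0.027 -0.055  1.357] [ 0.45 -0.14  0.08] | now [689.2  46.5 158.3] [ 1.7955e+02 -1.4000e-01 -7.1320e+01] w 12.0 t 14.97
row [0.027 0.169 1.469] [ 0.45 -0.14  0.08] | now [689.2  46.5 158.3] [ 1.7955e+02 -1.4000e-01 -7.1320e+01] w 12.0 t 14.97
row [0.026 0.348 1.558] [ 0.45 -0.14  0.08] | now [689.2  46.5 158.3] [ 1.7955e+02 -1.4000e-01 -7.1320e+01] w 12.0 t 14.97
[-0.46  0.87  0.69  1.46 -0.59  1.03 -0.88]
```

```bash
python3 -m creep '0.03 -0.05 0.5 0 0 0 1;0.03 -0.05 1 0 0 0 1;0.03 -0.05 1.35 0 0 0 1;0.03 -0.05 1.35 0 0 0 1;0.03 -0.05 1.35 0 0 0 1'
python3 - <<'E'
from h import *
for x,h in ((108,0),(98,0),(90,0)): go(*nudge(EA,x,h))
print(ctrl.read_state()['force'])
E
```

```text
clock: 15.38
eef_pos: [691.5, 44.5, 108.2]
tool_rot: [3.138, -0.003, -1.248]
force: [0.2, 0.9, -0.5]
width: -0.2
row [-0.034 -0.005  0.104] [ 0.21 -0.16 -0.09] | now [691.5  44.5 108.2] [ 1.7979e+02 -1.6000e-01 -7.1490e+01] w -0.2 t 15.38
row [-0.034  0.22   0.214] [ 0.21 -0.16 -0.09] | now [691.5  44.5 108.2] [ 1.7979e+02 -1.6000e-01 -7.1490e+01] w -0.2 t 15.38
row [-0.034  0.399  0.303] [ 0.21 -0.16 -0.09] | now [691.5  44.5 108.2] [ 1.7979e+02 -1.6000e-01 -7.1490e+01] w -0.2 t 15.38
[ 0.23343791  0.89218566 -0.52954036]
```

Push gently downslope.

```bash
python3 -m creep '-0.03 0.1 0.1 0 0 0 1;-0.03 0.2 0.18 0 0 0 1;-0.03 0.28 0.22 0 0 0 1;-0.03 0.34 0.25 0 0 0 1;-0.03 0.4 0.28 0 0 0 1;-0.03 0.4 0.28 0 0 0 1;-0.03 0.4 0.28 0 0 0 1'
python3 - <<'E'
from h import *
for x,h in ((90,0),): go(*nudge(EA,x,h))
print(ctrl.read_state()['force'])
E
```

```text
clock: 15.97
eef_pos: [677.0, 41.1, 97.3]
tool_rot: [3.139, -0.004, -1.246]
force: [0.3, -0.1, 0.5]
width: -0.1
row [0.    0.029 0.029] [ 0.12 -0.21 -0.01] | now [677.   41.1  97.3] [179.88  -0.21 -71.41] w -0.1 t 15.97
[ 0.30940562 -0.09962462  0.53388529]
```

```bash
python3 -m creep '0 0.05 0.03 0 0 0 1;0 0.1 0.05 0 0 0 1;0 0.1 0.05 0 0 0 1';python3 -m creep '0 0.04 0.02 0 0 0 1;0 0.08 0.04 0 0 0 1;0 0.08 0.04 0 0 0 1'
```

```text
clock: 16.22
eef_pos: [674.7, 40.4, 95.8]
tool_rot: [-3.14, -0.004, -1.246]
force: [3.6, 1.4, 1.9]
width: -0.1
clock: 16.47
eef_pos: [674.6, 40.3, 95.7]
tool_rot: [-3.134, -0.005, -1.245]
force: [6.5, 2.6, 5.3]
width: 0.1
```

```bash
cat >> h.py <<'E'
def grasp(x,y,z,t):
    t=np.radians(t); zt=-xh*np.sin(t)-np.array([0,0,1.])*np.cos(t); xt=-yh; return ch(x,y,z),np.c_[xt,np.cross(zt,xt),zt]
E
python3 -m creep '0 -0.3 0 0 0 0 1;0 -0.5 -0.5 0 0 0 1;0 -0.5 -1.5 0 0 0 1;0 -0.5 -2.5 0 0 0 0.5;0 0 -3.5 0 0 0 0;0 0 -3.5 0 0 0 0';python3 - <<'E'
from h import *
go(*grasp(-48,0,170,18));print(grasp(-48,0,170,18)[0])
E
```

```text
clock: 16.97
eef_pos: [671.3, 36.2, 240.9]
tool_rot: [-3.137, -0.008, -1.248]
force: [0.8, -1.2, 0.4]
width: 35.4
row [6.131 6.204 1.791] [-18.05  -4.51  26.01] | now [671.3  36.2 240.9] [-179.73   -0.45  -71.52] w 35.4 t 16.97
[ 514.14410366 -275.48565252  170.        ]
```

```bash
python3 -m creep '6.13 6.2 1.8 -18 -4.5 26 0.12;6.13 6.2 1.8 -18 -4.5 26 0.12;6.13 6.2 1.8 -18 -4.5 26 0.12;6.13 6.2 1.8 -18 -4.5 26 0.12;6.13 6.2 1.8 -18 -4.5 26 0.12;6.13 6.2 1.8 -18 -4.5 26 0.12;6.13 6.2 1.8 -18 -4.5 26 0.12;6.13 6.2 1.8 -18 -4.5 26 0.12;6.13 6.2 1.8 -18 -4.5 26 0.12;6.13 6.2 1.8 -18 -4.5 26 0.12';python3 -m creep '0 0 0 0 0 0 0.12;0 0 0 0 0 0 0.12';python3 - <<'E'
from h import *
go(*grasp(-48,0,170,18));print(ctrl.read_state()['qpos'].round(2))
d=snap('wrist','w13.png')
for y in (90,0,-90): print(proj(d,[ch(-88,y+30,55),ch(-88,y-30,55),ch(2,y-30,55),ch(2,y+30,55)]).round().tolist())
d=snap('top','t3.png'); crop(d,130,90,330,200,4,'t3c.png')
E
```

```text
clock: 17.8
eef_pos: [507.3, -278.6, 162.7]
tool_rot: [2.815, -0.004, -1.715]
force: [0.0, -0.2, 0.1]
width: 75.2
clock: 17.97
eef_pos: [513.5, -271.5, 162.6]
tool_rot: [2.819, 0.002, -1.705]
force: [0.2, 0.5, -0.1]
width: 75.2
row [ 0.097  0.03  -0.185] [0.46 0.07 0.17] | now [ 513.5 -271.5  162.6] [ 1.6154e+02  1.2000e-01 -9.7660e+01] w 75.2 t 17.97
[-0.02  0.92  0.82  1.5  -0.48  1.28 -0.83]
[[140.0, 190.0], [202.0, 190.0], [188.0, 96.0], [111.0, 96.0]]
[[233.0, 190.0], [294.0, 191.0], [303.0, 96.0], [227.0, 96.0]]
[[325.0, 191.0], [387.0, 191.0], [419.0, 97.0], [342.0, 96.0]]
```

View pics/w13.png

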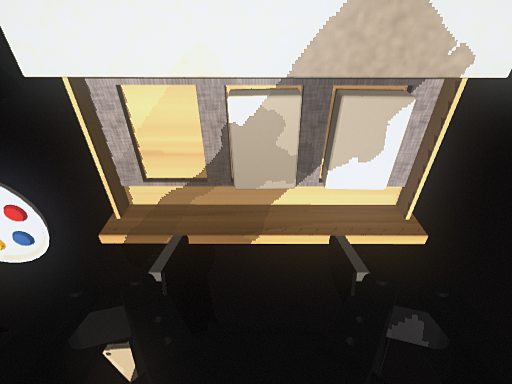

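View pics/t3c.png

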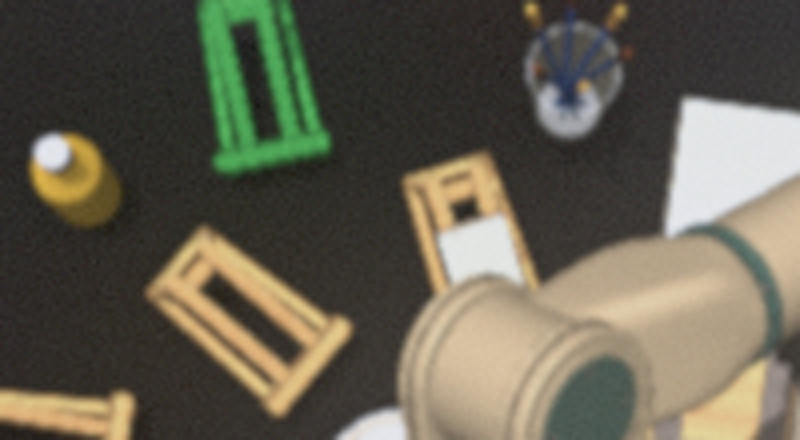

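Run:
```python
from h import *
for z in (80,38): go(*grasp(-48,0,z,18))
```

```text
row [ 0.122 -0.667  1.96 ] [0.42 0.02 0.29] | now [ 514.2 -270.8  162.8] [ 1.6158e+02  1.1000e-01 -9.7540e+01] w 75.2 t 18.07
row [ 0.124 -0.998  2.956] [0.42 0.02 0.29] | now [ 514.2 -270.8  162.8] [ 1.6158e+02  1.1000e-01 -9.7540e+01] w 75.2 t 18.07
```

```bash
python3 -m creep '0.1 -0.3 1 0.4 0 0.3 0.12;0.1 -0.67 1.9 0.4 0 0.3 0.12;0.1 -0.8 2.4 0.4 0 0.3 0.12;0.1 -0.95 2.8 0.4 0 0.3 0.12;0.1 -0.95 2.8 0.4 0 0.3 0.12;0.1 -0.95 2.8 0.4 0 0.3 0.12;0.1 -0.95 2.8 0.4 0 0.3 0.12'
python3 - <<'E'
from h import *
for z in (38,): go(*grasp(-48,0,z,18))
print(ctrl.read_state()['qpos'].round(2),ctrl.read_state()['force'])
d=snap('wrist','w14.png')
E
```

```text
clock: 18.65
eef_pos: [514.6, -277.0, 46.3]
tool_rot: [2.829, -0.002, -1.709]
force: [-0.4, -0.3, 1.4]
width: 75.3
row [-0.036 -0.049  0.202] [-0.1  -0.09 -0.15] | now [ 514.6 -277.    46.3] [ 1.621e+02 -1.300e-01 -9.791e+01] w 75.3 t 18.65
[ 0.01  1.06  0.74  1.55 -0.58  1.09 -0.79] [-0.40342852 -0.34373538  1.43988091]
```

View pics/w14.png

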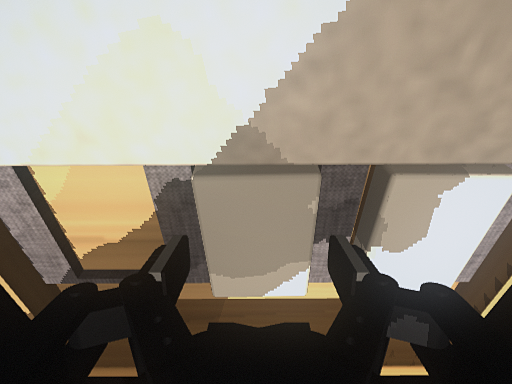

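```bash
python3 -m creep '-0.04 -0.05 0.17 0 0 0 0.12;-0.04 -0.05 0.17 0 0 0 0.12;-0.04 -0.05 0.17 0 0 0 0.6;-0.04 -0.05 0.17 0 0 0 1;-0.04 -0.05 0.17 0 0 0 1;-0.04 -0.05 0.17 0 0 0 1;-0.04 -0.05 0.17 0 0 0 1'
python3 - <<'E'
from h import *
go(*grasp(-43,0,42.5,18)); s=ctrl.read_state(); print(s['force'],s['qpos'].round(2))
E
```

```text
clock: 19.28
eef_pos: [513.8, -275.0, 38.5]
tool_rot: [2.828, -0.001, -1.71]
force: [-0.7, 0.5, 5.4]
width: 58.5
row [ 0.011 -0.098 -0.138] [-0.02 -0.01 -0.17] | now [ 513.8 -275.    38.5] [ 1.6202e+02 -6.0000e-02 -9.7960e+01] w 58.5 t 19.28
[-0.73620202  0.4588283   5.39498196] [ 0.01  1.07  0.74  1.56 -0.59  1.08 -0.79]
```

```bash
python3 -m creep '0 0.1 -0.2 0 0 0 1;0 0.25 -0.6 0 0 0 1;0 0.5 -1.3 0 0 0 1;0 0.8 -2.2 0 0 0 1;0 1.1 -3.2 0 0 0 1;0 1.4 -4.2 0 0 0 1;0 1.7 -5 0 0 0 1;0 1.7 -5 0 0 0 1'
python3 - <<'E'
from h import *
d=snap('wrist','w15.png')
p,Rm=placet(EB,8,48,110,5.5,-3.9); print(p); go(p,Rm);print(ctrl.read_state()['qpos'].round(2))
E
```

```text
clock: 19.95
eef_pos: [512.2, -277.6, 257.5]
tool_rot: [2.838, -0.007, -1.711]
force: [0.1, -0.8, -0.5]
width: 58.6
[550.04432254 176.47537995 158.91991067]
row [-11.352  -0.106   2.411] [ 23.31   4.8  -60.08] | now [ 511.7 -276.3  254. ] [162.44  -0.24 -98.01] w 58.6 t 20.0
[-0.04  0.82  0.87  1.43 -0.42  1.42 -0.85]
```

View pics/w15.png

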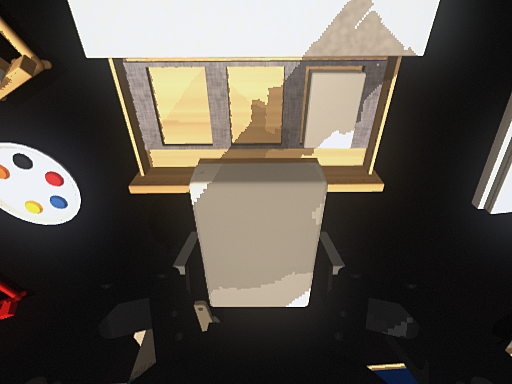

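```bash
python3 -m creep '-1 0 0 2.5 0.5 -6 1;-2 0 0 5 1 -12 1;-3 0 0 7 1.5 -18 1;-4 0 0 9.5 2 -24 1;-5 0 0 11.5 2.4 -30 1;-6 0 0 14 3 -36 1;-7 0 0 16 3.4 -42 1;-8 0 0 18.5 3.8 -48 1;-9 0 0 21 4.3 -54 1;-10 0 0 23.3 4.8 -60 1'
python3 - <<'E'
from h import *
p,Rm=placet(EB,8,48,110,5.5,-3.9); print(p); go(p,Rm);print(ctrl.read_state()['qpos'].round(2))
E
```

```text
clock: 20.83
eef_pos: [564.9, 124.0, 248.3]
tool_rot: [-3.002, 0.009, -0.662]
force: [0.5, -0.2, -0.6]
width: 58.1
[550.04432254 176.47537995 158.91991067]
row [-1.08  -0.486  2.335] [0.02 0.53 0.19] | now [564.9 124.  248.3] [-172.02    0.49  -37.94] w 58.1 t 20.83
[-0.56  0.51  0.54  1.81 -0.48  0.85 -0.44]
```

```bash
python3 -m creep '-0.8 -0.4 0 0 0.5 0 1;-1.08 -0.49 0.8 0 0.5 0 1;-1.08 -0.49 1.6 0 0.5 0 1;-1.08 -0.49 2.3 0 0.5 0 1;-1.08 -0.49 2.3 0 0.5 0 1;-1.08 -0.49 2.3 0 0.5 0 1;-1.08 -0.49 2.3 0 0.5 0 1'
python3 - <<'E'
from h import *
for z in (50,25): p,Rm=placet(EB,8,48,z,5.5,-3.9); print(p); go(p,Rm)
print(ctrl.read_state()['qpos'].round(2))
d=snap('wrist','w16.png')
E
```

```text
clock: 21.42
eef_pos: [552.2, 173.5, 161.6]
tool_rot: [-3.003, -0.001, -0.67]
force: [1.0, -0.8, -0.4]
width: 58.7
[566.30986639 197.1451992  104.99226789]
row [-0.093 -0.481  1.495] [ 0.05 -0.09 -0.17] | now [552.2 173.5 161.6] [-1.7205e+02 -7.0000e-02 -3.8380e+01] w 58.7 t 21.42
[573.08717633 205.75762388  82.52241673]
row [-0.094 -0.675  2.09 ] [ 0.05 -0.09 -0.17] | now [552.2 173.5 161.6] [-1.7205e+02 -7.0000e-02 -3.8380e+01] w 58.7 t 21.42
[-0.6   0.61  0.45  1.91 -0.59  0.64 -0.43]
```

View pics/w16.png

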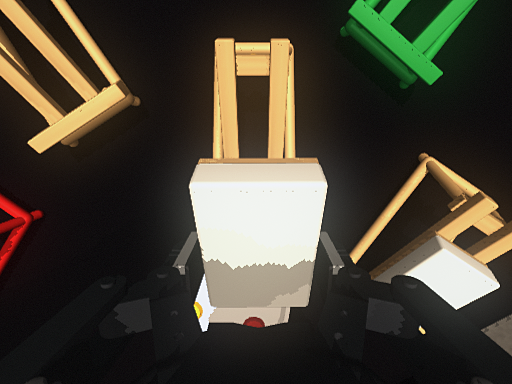

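Run:
```python
from h import *
d=snap('wrist','w17.png'); go(*placet(EB,8,48,50,5.5,-3.9)); go(*placet(EB,8,48,25,5.5,-3.9)); edraw(d,EB,(180,20,330,200),3.3,'f17.png')
```

```text
row [-0.1   -0.461  1.513] [-0.05 -0.14 -0.15] | now [552.8 173.8 162.3] [-1.7195e+02 -1.2000e-01 -3.8370e+01] w 58.3 t 21.52
row [-0.102 -0.653  2.107] [-0.05 -0.14 -0.15] | now [552.8 173.8 162.3] [-1.7195e+02 -1.2000e-01 -3.8370e+01] w 58.3 t 21.52
```

View pics/f17.png

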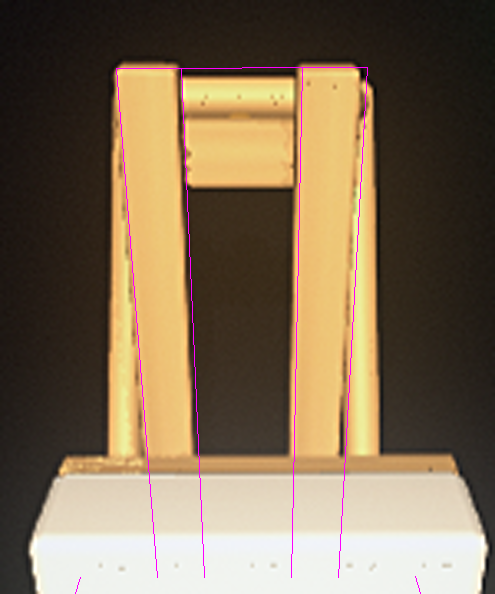

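```bash
python3 -m creep '-0.1 -0.2 0.6 0 0 0 1;-0.1 -0.4 1.2 0 0 0 1;-0.1 -0.55 1.7 0 0 0 1;-0.1 -0.64 2.05 0 0 0 1;-0.1 -0.64 2.05 0 0 0 1;-0.1 -0.64 2.05 0 0 0 1'
python3 - <<'E'
from h import *
go(*placet(EB,8,48,14,5.5,-3.9)); s=ctrl.read_state(); print(s['force'],s['qpos'].round(2))
E
```

```text
clock: 22.02
eef_pos: [571.4, 205.1, 83.2]
tool_rot: [-3.003, -0.0, -0.669]
force: [0.3, 0.2, -0.9]
width: 58.2
row [ 0.024 -0.122  0.285] [ 0.09 -0.04 -0.12] | now [571.4 205.1  83.2] [-1.7209e+02 -2.0000e-02 -3.8330e+01] w 58.2 t 22.02
[ 0.28651277  0.17903332 -0.90084442] [-0.58  0.75  0.36  1.89 -0.68  0.52 -0.4 ]
```

```bash
python3 -m creep '0.02 -0.05 0.1 0 0 0 1;0.02 -0.1 0.2 0 0 0 1;0.02 -0.12 0.28 0 0 0 1;0.02 -0.12 0.28 0 0 0 1;0.02 -0.12 0.28 0 0 0 1'
python3 - <<'E'
from h import *
go(*placet(EB,8,46,12,5.5,-3.9)); s=ctrl.read_state(); print(s['force'])
E
```

```text
clock: 22.43
eef_pos: [575.6, 210.1, 72.5]
tool_rot: [-3.003, 0.0, -0.669]
force: [-0.3, 0.5, -0.7]
width: 58.6
row [0.017 0.034 0.059] [ 0.08 -0.01 -0.1 ] | now [575.6 210.1  72.5] [-172.08    0.    -38.3 ] w 58.6 t 22.43
[-0.28169402  0.45003045 -0.74913657]
```

No contact yet; lower a little until force shows.

```bash
python3 -m creep '0.02 0.03 0.04 0 0 0 1;0.02 0.04 0.07 0 0 0 1;0.02 0.04 0.07 0 0 0 1';python3 -m creep '0 0.01 0.03 0 0 0 1;0 0.03 0.06 0 0 0 1;0 0.03 0.06 0 0 0 1'
python3 - <<'E'
from h import *
go(*placet(EB,8,46,12,5.5,-3.9)); s=ctrl.read_state(); print(s['force'])
E
```

```text
clock: 22.68
eef_pos: [575.9, 208.8, 70.7]
tool_rot: [-3.002, -0.0, -0.668]
force: [-4.2, -1.0, 8.6]
width: 58.3
clock: 22.93
eef_pos: [575.9, 208.9, 70.6]
tool_rot: [-2.999, 0.0, -0.668]
force: [-8.7, -1.0, 27.0]
width: 58.1
row [-0.007  0.009  0.015] [-0.19 -0.   -0.1 ] | now [575.9 208.9  70.6] [-1.7181e+02  1.0000e-02 -3.8300e+01] w 58.1 t 22.93
[-8.67978726 -0.98195022 26.95248225]
```

```bash
python3 -m creep '0 0 -0.08 0 0 0 1;0 0 -0.08 0 0 0 0.2;0 0 -0.08 0 0 0 0.1;0 0 -0.08 0 0 0 0;0 0 -0.08 0 0 0 0;0 0.1 -0.5 0 0 0 0;0 0.2 -1.2 0 0 0 0;0 0.4 -2.2 0 0 0 0;0 0.6 -3.2 0 0 0 0;0 0.6 -3.2 0 0 0 0'; python3 -m creep '0 0 0 0 0 0 0;0 0 0 0 0 0 0;0 0 0 0 0 0 0;0 0 0 0 0 0 0'
python3 - <<'E'
from h import *
d=snap('wrist','w18.png'); print(d['s']['qd'].round(3)); cvdraw(d,EB,45,(190,60,330,240),3.3,'c18.png')
print(d['s']['qpos'].round(2)); go(*grasp(-48,-90,170,18))
E
```

```text
clock: 23.77
eef_pos: [552.2, 172.9, 196.5]
tool_rot: [-2.996, -0.006, -0.672]
force: [0.3, -0.4, -0.6]
width: 85.3
clock: 24.1
eef_pos: [548.5, 175.7, 188.7]
tool_rot: [-3.006, 0.002, -0.668]
force: [0.1, -0.5, -0.8]
width: 85.2
[ 0.    -0.001  0.005 -0.002  0.001  0.001 -0.003]
[-0.64  0.57  0.49  1.89 -0.55  0.7  -0.47]
row [ 7.452 11.283 -1.079] [-23.37  -5.27  59.75] | now [548.6 175.6 188.8] [-1.7221e+02  8.0000e-02 -3.8280e+01] w 85.1 t 24.15
```

View pics/w18.png

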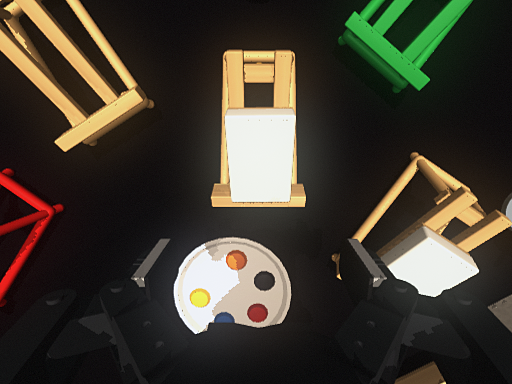

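View pics/c18.png

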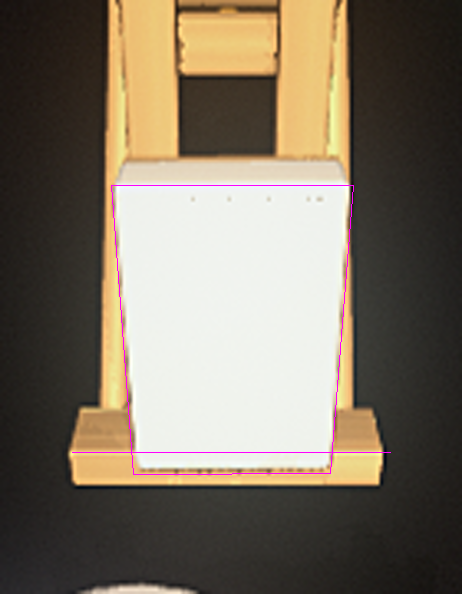

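```bash
python3 -m creep '1 1.1 -0.5 -2 -0.5 6 0.12;1.7 2.2 -1 -4 -1 12 0.12;2.4 3.3 -1.5 -6.5 -1.5 18 0.12;3 4.4 -1.6 -9 -2 24 0.12;3.7 5.5 -1.7 -11.5 -2.5 30 0.12;4.5 6.7 -1.7 -14 -3.1 36 0.12;5.2 7.8 -1.7 -16.5 -3.7 42 0.12;5.9 8.8 -1.7 -19 -4.2 48 0.12;6.6 9.8 -1.7 -21 -4.8 54 0.12;7.2 10.6 -1.7 -23.3 -5.3 59.7 0.12';python3 - <<'E'
from h import *
go(*grasp(-48,-90,170,18)); print(ctrl.read_state()['qpos'].round(2))
E
```

```text
clock: 24.98
eef_pos: [515.1, -236.3, 208.4]
tool_rot: [2.827, 0.002, -1.711]
force: [1.6, -0.3, 0.1]
width: 75.2
row [ 3.225 -0.41   0.869] [ 0.    0.17 -0.16] | now [ 515.1 -236.3  208.4] [ 1.62e+02  1.10e-01 -9.80e+01] w 75.2 t 24.98
[-0.1   0.85  0.86  1.51 -0.47  1.34 -0.88]
```

```bash
python3 -m creep '1 -0.1 0.3 0 0 0 0.12;2 -0.2 0.6 0 0 0 0.12;3 -0.4 0.87 0 0 0 0.12;3.2 -0.41 0.87 0 0 0 0.12;3.2 -0.41 0.87 0 0 0 0.12;3.2 -0.41 0.87 0 0 0 0.12;3.2 -0.41 0.87 0 0 0 0.12';python3 - <<'E'
from h import *
go(*grasp(-48,-90,170,18)); go(*grasp(-48,-90,46,18)); print(ctrl.read_state()['qpos'].round(2))
d=snap('wrist','w19.png')
for y in (90,0,-90): print(proj(d,[ch(-88,y+30,55),ch(-88,y-30,55),ch(2,y-30,55),ch(2,y+30,55)]).round().tolist())
E
```

```text
clock: 25.57
eef_pos: [503.9, -360.5, 170.5]
tool_rot: [2.83, 0.004, -1.705]
force: [0.4, 0.3, 1.3]
width: 74.9
row [0.109 0.031 0.023] [-0.17  0.2   0.19] | now [ 503.9 -360.5  170.5] [162.17   0.25 -97.68] w 74.9 t 25.57
row [ 0.123 -0.919  2.974] [-0.17  0.2   0.19] | now [ 503.9 -360.5  170.5] [162.17   0.25 -97.68] w 74.9 t 25.57
[ 0.12  0.95  0.82  1.39 -0.47  1.32 -0.74]
[[55.0, 188.0], [114.0, 189.0], [82.0, 97.0], [8.0, 97.0]]
[[144.0, 189.0], [204.0, 189.0], [192.0, 98.0], [118.0, 97.0]]
[[234.0, 189.0], [294.0, 190.0], [302.0, 98.0], [229.0, 98.0]]
```

View pics/w19.png

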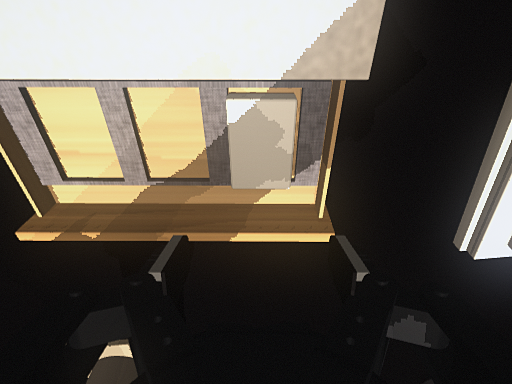

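```bash
python3 -m creep '0.06 -0.3 1 0 0 0.2 0.12;0.06 -0.6 1.9 0 0 0.2 0.12;0.06 -0.75 2.4 0 0 0.2 0.12;0.06 -0.9 2.85 0 0 0.2 0.12;0.06 -0.9 2.9 0 0 0.2 0.12;0.06 -0.9 2.9 0 0 0.2 0.12;0.06 -0.9 2.9 0 0 0.2 0.12'
python3 - <<'E'
from h import *
go(*grasp(-48,-88,38,18))
print(ctrl.read_state()['force'])
d=snap('wrist','w20.png')
E
```

```text
clock: 26.2
eef_pos: [502.5, -364.0, 51.0]
tool_rot: [2.832, 0.0, -1.708]
force: [0.2, 0.6, 0.4]
width: 75.2
row [-0.033 -0.087  0.314] [-0.26  0.05 -0.06] | now [ 502.5 -364.    51. ] [ 1.6226e+02  3.0000e-02 -9.7870e+01] w 75.2 t 26.2
[0.19242495 0.61010086 0.35191215]
```

View pics/w20.png

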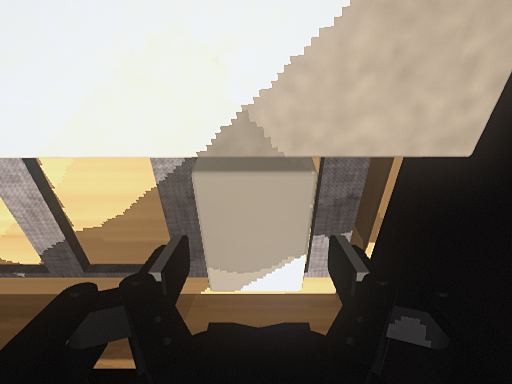

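```bash
python3 -m creep '-0.02 -0.04 0.15 0 0 0 0.12;-0.02 -0.08 0.28 0 0 0 0.12;-0.02 -0.08 0.28 0 0 0 0.12;-0.02 -0.08 0.28 0 0 0 0.6;-0.02 -0.08 0.28 0 0 0 1;-0.02 -0.08 0.28 0 0 0 1;-0.02 -0.08 0.28 0 0 0 1;-0.02 -0.08 0.28 0 0 0 1'
python3 - <<'E'
from h import *
go(*grasp(-43,-88,42.5,18)); s=ctrl.read_state(); print(s['force'],s['qpos'].round(2))
E
```

```text
clock: 26.92
eef_pos: [501.4, -363.8, 38.4]
tool_rot: [2.831, 0.001, -1.71]
force: [-0.1, -0.2, 2.7]
width: 58.6
row [-0.031 -0.103 -0.14 ] [-0.21  0.1  -0.15] | now [ 501.4 -363.8   38.4] [ 1.6221e+02  5.0000e-02 -9.7970e+01] w 58.6 t 26.92
[-0.05961733 -0.16765366  2.70050152] [ 0.15  1.1   0.75  1.46 -0.56  1.12 -0.71]
```

```bash
python3 -m creep '0 0.1 -0.2 0 0 0 1;0 0.25 -0.6 0 0 0 1;0 0.5 -1.3 0 0 0 1;0 0.8 -2.2 0 0 0 1;0 1.1 -3.2 0 0 0 1;0 1.4 -4.2 0 0 0 1;0 1.7 -5 0 0 0 1;0 1.7 -5 0 0 0 1'
python3 - <<'E'
from h import *
d=snap('wrist','w21.png')
p,Rm=placet(EC,8,48,110,5.6,-4); print(p); go(p,Rm);print(ctrl.read_state()['qpos'].round(2))
go([530,-100,260],R.from_euler('xyz',np.radians([175,0,-65])).as_matrix())
E
```

```text
clock: 27.58
eef_pos: [498.5, -366.9, 258.4]
tool_rot: [2.841, -0.006, -1.711]
force: [0.3, -1.2, -0.0]
width: 58.5
[472.12179951 342.21025416 158.80696655]
row [-17.438   2.269   3.166] [ 20.     7.31 -90.83] | now [ 498.2 -365.5  254.8] [162.6   -0.19 -98.01] w 58.1 t 27.63
[ 0.12  0.86  0.87  1.32 -0.42  1.45 -0.75]
row [-6.684  0.177 -0.103] [ 12.1    6.24 -32.48] | now [ 498.2 -365.5  254.8] [162.6   -0.19 -98.01] w 58.1 t 27.63
```

View pics/w21.png

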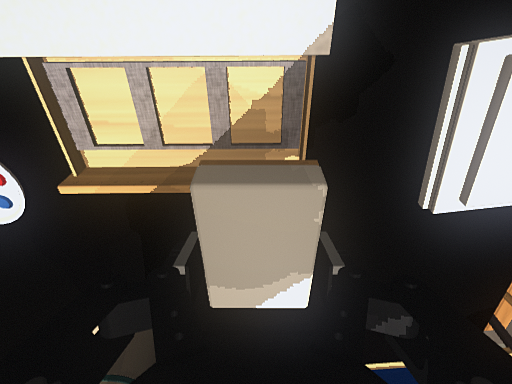

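```bash
python3 -m creep '-1 0 0 1.5 0.8 -5 1;-2 0 0 3 1.6 -10 1;-3 0 0 4.5 2.4 -15 1;-4 0 0 6 3.2 -20 1;-5 0 0 8 4 -25 1;-6 0.1 0 10 5 -29 1;-7 0.2 0 12 6.2 -32.5 1;-8 0.2 0 12 6.2 -32.5 1;-9 0.2 0 12 6.2 -32.5 1;-9.5 0.2 0 12 6.2 -32.5 1'
python3 - <<'E'
from h import *
p,Rm=placet(EC,8,48,160,5.6,-4); print(p); go(p,Rm);print(ctrl.read_state()['qpos'].round(2))
E
```

```text
clock: 28.47
eef_pos: [542.2, 20.8, 251.5]
tool_rot: [3.049, 0.014, -1.127]
force: [0.2, -0.9, -0.8]
width: 58.3
[469.26085368 320.47921312 203.74666886]
row [-7.533 -1.681  1.145] [ 11.78  -0.64 -57.21] | now [542.2  20.8 251.5] [174.71   0.78 -64.6 ] w 58.3 t 28.47
[-0.57  0.6   0.76  1.73 -0.41  1.08 -0.8 ]
```

```bash
python3 -m creep '-1 -0.2 0 1 0 -6 1;-2 -0.4 0 2.5 0 -12 1;-3 -0.6 0 4 0 -18 1;-4 -0.9 0 5.5 0 -24 1;-5 -1.1 0.2 7 0 -31 1;-6 -1.3 0.5 8 -0.2 -37 1;-7 -1.5 0.8 9 -0.4 -43 1;-7.5 -1.68 1.1 10 -0.5 -49 1;-7.5 -1.68 1.1 11 -0.6 -54 1;-7.5 -1.68 1.1 11.8 -0.6 -57.2 1'; python3 -m creep '0 0 0 0 0 0 1;0 0 0 0 0 0 1;0 0 0 0 0 0 1'
python3 - <<'E'
from h import *
p,Rm=placet(EC,8,48,110,5.6,-4); print(p); go(p,Rm);print(ctrl.read_state()['qpos'].round(2))
d=snap('wrist','w22.png'); edraw(d,EC,(150,0,370,220),2.7,'f22.png')
E
```

```text
clock: 29.3
eef_pos: [470.1, 314.2, 203.4]
tool_rot: [-3.007, -0.0, -0.129]
force: [0.2, -0.8, 0.1]
width: 58.4
clock: 29.55
eef_pos: [472.5, 312.4, 204.9]
tool_rot: [-3.006, -0.003, -0.139]
force: [-0.1, 0.1, -0.4]
width: 58.3
[472.12179951 342.21025416 158.80696655]
row [-0.117 -0.574  1.24 ] [ 0.26 -0.21 -0.46] | now [472.5 312.4 204.9] [-1.7226e+02 -1.4000e-01 -7.9900e+00] w 58.3 t 29.55
[-0.82  0.53  0.37  1.88 -0.44  0.73 -0.32]
```

View pics/w22.png

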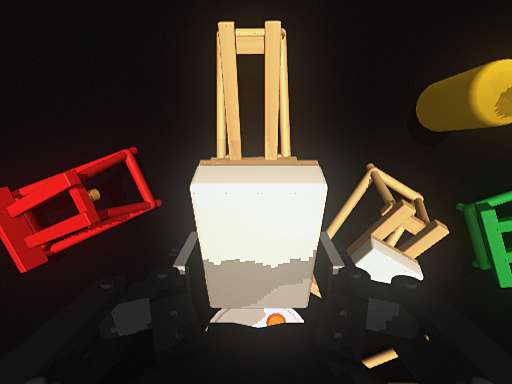

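View pics/f22.png

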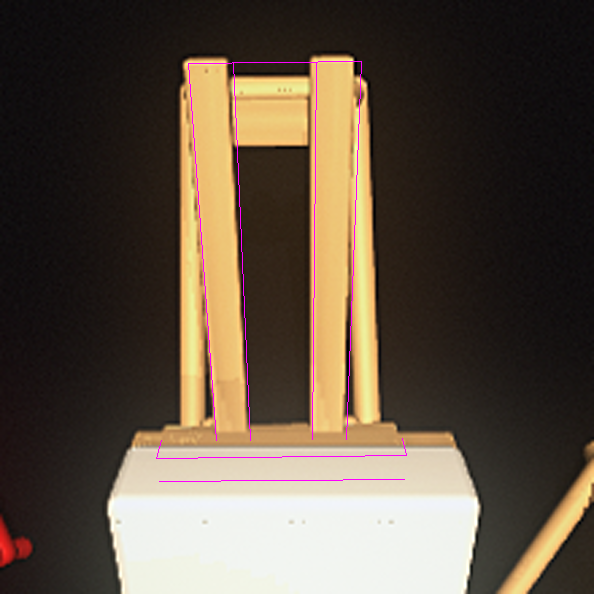

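Run:
```python
from h import *
d=snap('wrist','w23.png'); np.save('w23.npy',d,allow_pickle=True)
crop(d,190,140,325,190,5.8,'f23.png'); edraw(d,EC,(190,140,325,190),5.8,'f23b.png'); print(d['s']['eef_pos'],d['s']['qd'].round(3))
```

```text
[472.59984537 312.59750121 204.9231347 ] [-0.002  0.002 -0.001 -0.005  0.001 -0.003  0.007]
```

View pics/f23b.png

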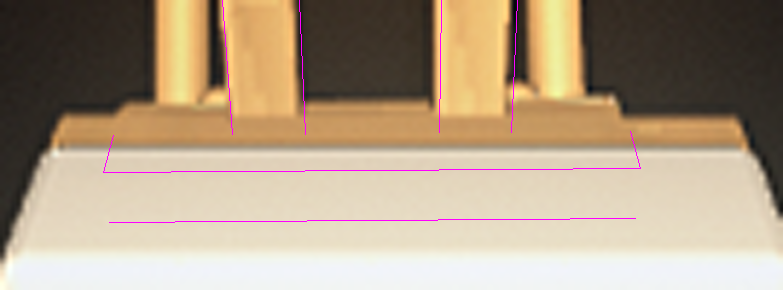

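Run:
```python
from h import *
d=np.load('w23.npy',allow_pickle=True).item()
P=[(134,27,0),(134,13,0),(134,-13,0),(134,-27,0),(0,27,0),(0,13,0),(0,-13,0),(0,-27,0)]
uv=np.r_[np.array([(185,63),(229,62),(311,59),(355,59)])/2.7+[150,0],np.array([(235,115),(299,115),(437,114),(508,114)])/5.8+[190,140]]
e,r=efit(d,P,uv,EC); print(e,r.max(1).round(1)); edraw(d,e,(150,0,370,220),2.7,'f24.png')
```

```text
[473.07423476 351.98135355  83.04409043] [1.5 1.4 0.9 1.2 2.2 1.9 1.7 1.5]
```

View pics/f24.png

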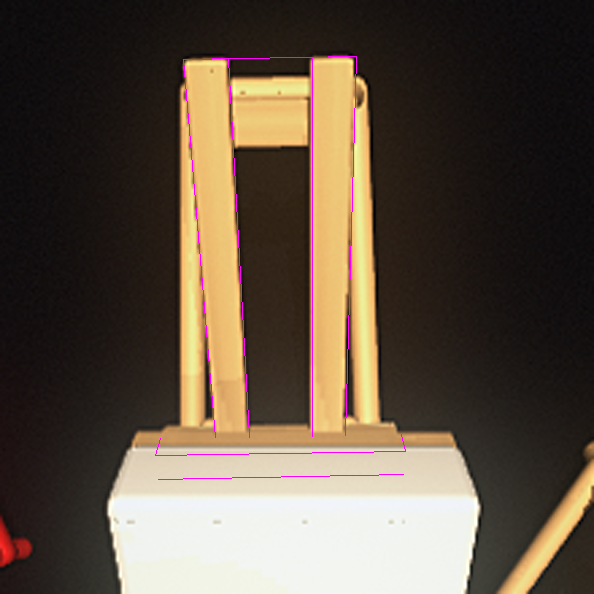

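```bash
sed -i 's/EC=(473.2,350.4,82.5)/EC=(473.1,352.0,83.0)/' h.py
python3 - <<'E'
from h import *
for z in (60,24): p,Rm=placet(EC,8,49,z,5.6,-4); print(p); go(p,Rm)
E
```

```text
[474.8740443  366.44843135 114.30563538]
row [-0.137 -1.02   2.425] [ 0.24 -0.3  -0.9 ] | now [472.7 312.7 204.9] [-1.7224e+02 -1.7000e-01 -7.9300e+00] w 58.6 t 29.65
[476.79730844 382.11216076  81.94904972]
row [-0.146 -1.301  3.28 ] [ 0.24 -0.3  -0.9 ] | now [472.7 312.7 204.9] [-1.7224e+02 -1.7000e-01 -7.9300e+00] w 58.6 t 29.65
```

```bash
python3 -m creep '-0.1 -0.4 0.8 0 0 -0.9 1;-0.14 -0.8 1.6 0 0 -0.9 1;-0.14 -1.02 2.4 0 0 -0.9 1;-0.14 -1.16 2.9 0 0 -0.9 1;-0.14 -1.3 3.25 0 0 -0.9 1;-0.14 -1.3 3.25 0 0 -0.9 1;-0.14 -1.3 3.25 0 0 -0.9 1'
python3 - <<'E'
from h import *
go(*placet(EC,8,48,13.5,5.6,-4)); s=ctrl.read_state(); print(s['force'],s['qpos'].round(2))
E
```

```text
clock: 30.23
eef_pos: [477.0, 381.9, 83.0]
tool_rot: [-3.007, -0.005, -0.122]
force: [1.1, -0.6, -0.0]
width: 58.5
row [-0.007 -0.06   0.283] [ 0.27 -0.28  0.06] | now [477.  381.9  83. ] [-172.27   -0.29   -6.98] w 58.5 t 30.23
[ 1.05190353 -0.63681346 -0.01667817] [-0.83  0.75  0.25  1.85 -0.55  0.52 -0.29]
```

```bash
python3 -m creep '0 -0.03 0.1 0.2 -0.3 0 1;0 -0.05 0.2 0.2 -0.3 0 1;0 -0.06 0.28 0.2 -0.3 0 1;0 -0.06 0.28 0.2 -0.3 0 1'; python3 -m creep '0 0.04 0.04 0 0 0 1;0 0.06 0.07 0 0 0 1;0 0.06 0.07 0 0 0 1'
python3 - <<'E'
from h import *
go(*placet(EC,8,46,12,5.6,-4)); s=ctrl.read_state(); print(s['force'])
E
```

```text
clock: 30.57
eef_pos: [477.5, 385.9, 72.5]
tool_rot: [-3.002, -0.0, -0.121]
force: [0.2, -0.4, -0.4]
width: 58.9
clock: 30.82
eef_pos: [477.5, 384.7, 70.8]
tool_rot: [-3.0, -0.0, -0.121]
force: [-1.5, 0.2, 9.2]
width: 58.0
row [-0.009  0.005  0.024] [-0.11 -0.02  0.07] | now [477.5 384.7  70.8] [-1.7189e+02 -3.0000e-02 -6.9300e+00] w 58.0 t 30.82
[-1.53277067  0.19915292  9.15028131]
```

```bash
python3 -m creep '0 0.05 0 0 0 0 1;0 0.08 0.01 0 0 0 1;0 0.08 0.01 0 0 0 1'
python3 - <<'E'
from h import *
go(*placet(EC,8,45,12.5,5.6,-4)); s=ctrl.read_state(); print(s['force'])
E
```

```text
clock: 31.07
eef_pos: [477.5, 383.3, 70.2]
tool_rot: [-2.998, -0.001, -0.121]
force: [-1.3, 3.1, 7.5]
width: 58.4
row [-0.014 -0.004  0.009] [-0.25 -0.07  0.08] | now [477.5 383.3  70.2] [-1.7175e+02 -8.0000e-02 -6.9300e+00] w 58.4 t 31.07
[-1.25443443  3.05401862  7.53338836]
```

Near x = 45; release and look.

```bash
python3 -m creep '0 0.02 -0.06 0 0 0 1;0 0.02 -0.06 0 0 0 0.2;0 0.02 -0.06 0 0 0 0.1;0 0.02 -0.06 0 0 0 0;0 0.02 -0.06 0 0 0 0;0 0.1 -0.5 0 0 0 0;0 0.2 -1.2 0 0 0 0;0 0.4 -2.2 0 0 0 0;0 0.6 -3.2 0 0 0 0;0 0.6 -3.2 0 0 0 0'; python3 -m creep '0 0 0 0 0 0 0;0 0 0 0 0 0 0;0 0 0 0 0 0 0;0 0 0 0 0 0 0'
python3 - <<'E'
from h import *
d=snap('wrist','w25.png'); print(d['s']['qd'].round(3)); cvdraw(d,EC,45,(190,60,330,240),3.3,'c25.png')
print(d['s']['qpos'].round(2)); go(ch(-220,0,230),down(-97.8))
E
```

```text
clock: 31.9
eef_pos: [476.0, 337.8, 198.4]
tool_rot: [-2.997, -0.009, -0.125]
force: [1.0, -0.1, 0.2]
width: 85.5
clock: 32.23
eef_pos: [470.7, 339.6, 190.2]
tool_rot: [-3.004, 0.002, -0.12]
force: [-0.3, 0.5, 0.3]
width: 85.5
[ 0.002 -0.001  0.002 -0.005  0.    -0.001  0.   ]
[-0.84  0.56  0.35  1.85 -0.45  0.72 -0.33]
row [-1.382 14.791 -3.044] [-6.05  6.34 90.74] | now [470.9 339.6 190.3] [-1.7213e+02  1.2000e-01 -6.9000e+00] w 85.2 t 32.28
```

View pics/w25.png

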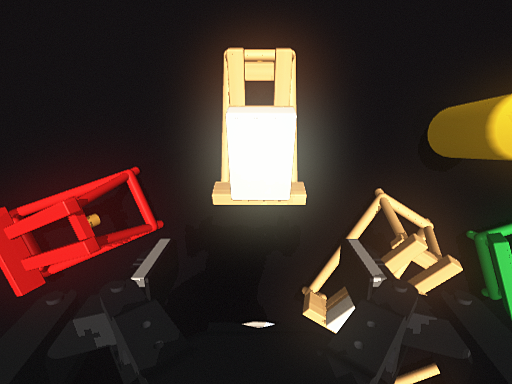

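View pics/c25.png

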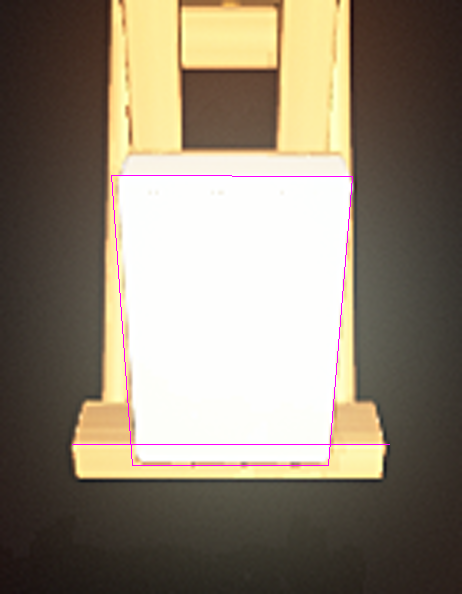

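Run:
```python
from h import *
d=snap('top','t4.png'); crop(d,90,90,330,240,3.3,'t4c.png')
d=snap('scene','s4.png'); crop(d,180,180,460,330,2.8,'s4c.png')
```

```text
(no output)
```

View pics/t4c.png

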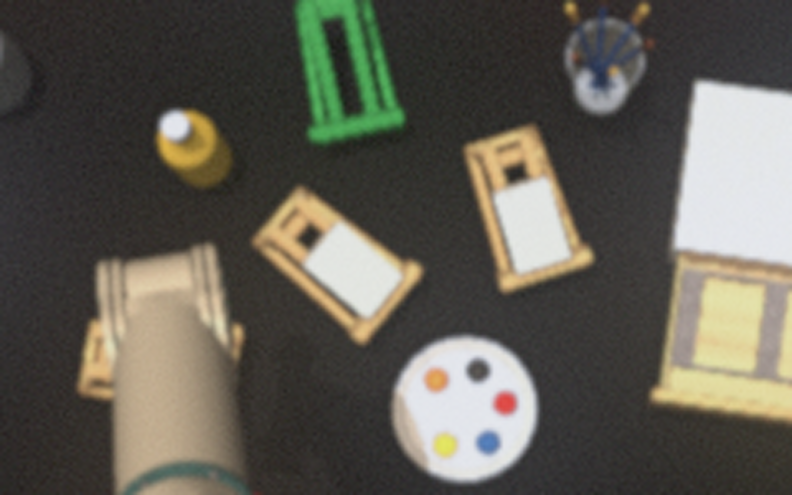

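View pics/s4c.png

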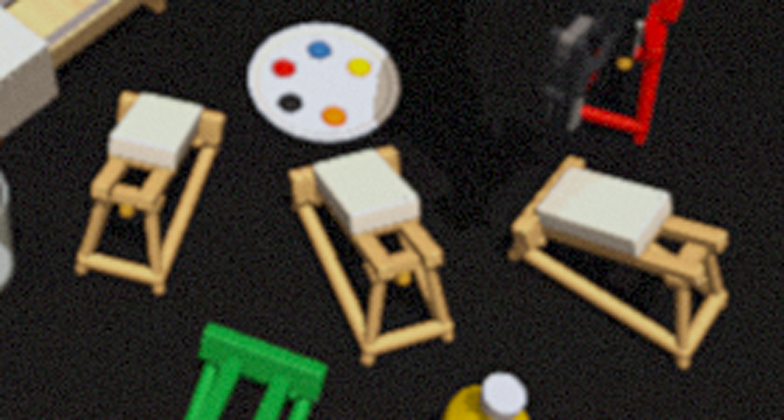

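Run:
```python
from h import *
go(ch(-175,0,220),down(-97.8)); go([460,40,260],down(-52))
```

```text
row [-0.262 14.843 -2.798] [-6.1   6.33 90.73] | now [471.3 339.6 190.7] [-1.721e+02  8.000e-02 -6.910e+00] w 85.4 t 32.38
row [ 0.619  7.16  -2.743] [-7.45  3.19 45.01] | now [471.3 339.6 190.7] [-1.721e+02  8.000e-02 -6.910e+00] w 85.4 t 32.38
```

```bash
python3 -m creep '0 0 -1 -2 0.5 6 0.5;0.2 1 -2 -3 1 12 1;0.3 2 -2.5 -4 1.5 18 1;0.4 3 -2.7 -5 2 24 1;0.5 4 -2.7 -6 2.5 30 1;0.6 5 -2.7 -7 3 36 1;0.6 6 -2.7 -7.4 3.2 42 1;0.6 7 -2.7 -7.4 3.2 45 1;0.6 8 -2.7 -7.4 3.2 45 1;0.6 8.5 -2.7 -7.4 3.2 45 1'
python3 - <<'E'
from h import *
go(ch(-175,0,220),down(-97.8));print(ctrl.read_state()['qpos'].round(2))
E
```

```text
clock: 33.22
eef_pos: [452.0, -16.1, 251.1]
tool_rot: [-3.14, -0.001, -0.911]
force: [-0.6, 0.3, 0.9]
width: 0.4
row [3.807 4.971 0.775] [-9.000e-02 -1.000e-02  4.561e+01] | now [452.  -16.1 251.1] [-1.7993e+02 -4.0000e-02 -5.2190e+01] w 0.4 t 33.22
[-0.56  0.4   0.74  2.03 -0.36  0.84 -0.53]
```

```bash
python3 -m creep '0.6 0.8 0 0 0 6 1;1.2 1.6 0 0 0 12 1;1.8 2.4 0 0 0 18 1;2.4 3.2 0 0 0 24 1;3 4 0 0 0 30 1;3.5 4.6 0.3 0 0 36 1;3.8 4.97 0.7 0 0 42 1;3.8 4.97 0.77 0 0 45.6 1;3.8 4.97 0.77 0 0 45.6 1;3.8 4.97 0.77 0 0 45.6 1'
python3 - <<'E'
from h import *
go(ch(-175,0,220),down(-97.8));go(ch(-175,0,50),down(-97.8));print(ctrl.read_state()['qpos'].round(2))
d=snap('wrist','w26.png'); print(proj(d,[ch(-137,162,80),ch(-137,-162,80)]).round())
E
```

```text
clock: 34.05
eef_pos: [389.9, -254.2, 219.7]
tool_rot: [-3.141, 0.002, -1.702]
force: [-0.2, 0.5, 1.0]
width: 0.4
row [ 0.105  0.027 -0.007] [-0.03  0.13  0.29] | now [ 389.9 -254.2  219.7] [-1.7997e+02  1.3000e-01 -9.7510e+01] w 0.4 t 34.05
row [0.115 0.029 4.243] [-0.03  0.13  0.29] | now [ 389.9 -254.2  219.7] [-1.7997e+02  1.3000e-01 -9.7510e+01] w 0.4 t 34.05
[-0.09  0.52  0.89  2.04 -0.56  0.84 -0.57]
[[105. 145.]
 [424. 146.]]
```

View pics/w26.png

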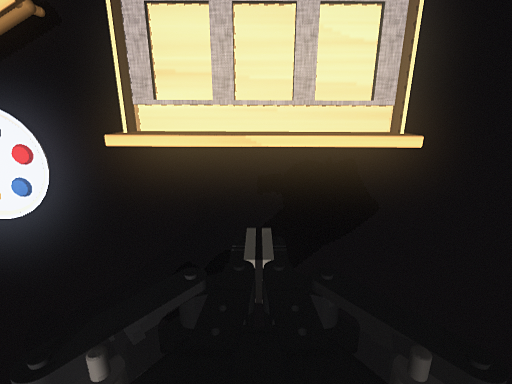

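Drawer empty, front edge at v≈147 as predicted. Descend in front of it and push.

```bash
python3 -m creep '0.1 0.1 1 0 0 0 1;0.1 0.1 2 0 0 0 1;0.1 0.1 3 0 0 0 1;0.1 0.1 4 0 0 0 1;0.1 0.1 4.2 0 0 0 1;0.1 0.1 4.2 0 0 0 1;0.1 0.1 4.2 0 0 0 1'
python3 - <<'E'
from h import *
go(ch(-40,0,50),down(-97.8)); go(ch(-11,0,50),down(-97.8)); go(ch(-4,0,50),down(-97.8));print(ctrl.read_state()['qpos'].round(2))
E
```

```text
clock: 34.68
eef_pos: [386.7, -258.0, 53.3]
tool_rot: [-3.138, 0.002, -1.703]
force: [-0.2, -0.5, 0.8]
width: -0.1
row [ 0.015 -3.415  0.094] [-0.18  0.09  0.24] | now [ 386.7 -258.    53.3] [-1.7982e+02  9.0000e-02 -9.7560e+01] w -0.1 t 34.68
row [ 0.018 -4.14   0.097] [-0.18  0.09  0.24] | now [ 386.7 -258.    53.3] [-1.7982e+02  9.0000e-02 -9.7560e+01] w -0.1 t 34.68
row [ 0.019 -4.315  0.097] [-0.18  0.09  0.24] | now [ 386.7 -258.    53.3] [-1.7982e+02  9.0000e-02 -9.7560e+01] w -0.1 t 34.68
[ 0.19  0.76  0.52  2.18 -0.93  0.45 -0.24]
```

```bash
python3 -m creep '0 -0.3 0 0 0 0 1;0 -0.6 0 0 0 0 1;0 -0.9 0 0 0 0 1;0 -1.2 0 0 0 0 1;0 -1.55 0 0 0 0 1;0 -1.9 0 0 0 0 1;0 -2.25 0 0 0 0 1;0 -2.6 0 0 0 0 1;0 -2.95 0 0 0 0 1;0 -3.3 0 0 0 0 1'; python3 -m creep '0 -0.3 0 0 0 0 1;0 -0.55 0 0 0 0 1;0 -0.75 0 0 0 0 1;0 -0.85 0 0 0 0 1;0 -0.85 0 0 0 0 1'
python3 - <<'E'
from h import *
go(ch(-4,0,50),down(-97.8));s=ctrl.read_state();print(s['qpos'].round(2),s['force'])
E
```

```text
clock: 35.52
eef_pos: [516.9, -275.6, 55.5]
tool_rot: [-3.14, -0.0, -1.702]
force: [-4.9, -0.3, -0.2]
width: -0.1
clock: 35.93
eef_pos: [551.4, -280.2, 55.1]
tool_rot: [-3.138, -0.0, -1.702]
force: [-3.2, -0.3, 2.3]
width: 0.2
row [ 0.01  -0.16   0.127] [-0.23 -0.01  0.27] | now [ 551.4 -280.2   55.1] [-1.7977e+02 -1.0000e-02 -9.7530e+01] w 0.2 t 35.93
[ 0.04  0.92  0.67  1.76 -0.81  0.76 -0.57] [-3.22298052 -0.30983961  2.28697908]
```

```bash
python3 -m creep '0 -0.07 0 0 0 0 1;0 -0.14 0 0 0 0 1;0 -0.2 0 0 0 0 1;0 -0.2 0 0 0 0 1'; python3 -m creep '0 -0.04 0 0 0 0 1;0 -0.08 0 0 0 0 1;0 -0.08 0 0 0 0 1'
```

```text
clock: 36.27
eef_pos: [557.6, -280.9, 54.1]
tool_rot: [-3.14, 0.002, -1.704]
force: [-4.7, 0.5, 4.3]
width: 0.1
clock: 36.52
eef_pos: [558.8, -281.1, 54.1]
tool_rot: [3.14, 0.003, -1.704]
force: [-8.2, 1.6, 6.7]
width: -0.0
```

```bash
python3 -m creep '0 -0.05 0 0 0 0 1;0 -0.05 0 0 0 0 1'; python3 -m creep '0 0.2 0 0 0 0 1;0 0.8 0 0 0 0 1;0 1.5 0 0 0 0 1;0 2 -0.5 0 0 0 1;0 2.3 -1.5 0 0 0 1;0 2.3 -2.5 0 0 0 1;0 2.3 -3.5 0 0 0 1;0 2.3 -4.2 0 0 0 1;0 2.3 -4.2 0 0 0 1;0 2.3 -4.2 0 0 0 1'; python3 -m creep '0 0 0 0 0 0 1;0 0 0 0 0 0 1;0 0 0 0 0 0 1;0 0 0 0 0 0 1'
python3 - <<'E'
from h import *
d=snap('wrist','w27.png'); print(proj(d,[ch(0,162,80),ch(0,-162,80)]).round()); print(d['s']['qpos'].round(2))
go([540,90,290],down(-70))
E
```

```text
clock: 36.68
eef_pos: [558.8, -281.0, 54.0]
tool_rot: [3.136, 0.004, -1.705]
force: [-13.5, 2.8, 10.9]
width: 0.3
clock: 37.52
eef_pos: [473.8, -269.8, 223.2]
tool_rot: [-3.133, 0.001, -1.703]
force: [-0.7, 1.3, -0.1]
width: -0.0
clock: 37.85
eef_pos: [471.7, -269.1, 219.4]
tool_rot: [-3.141, 0.003, -1.704]
force: [0.5, -0.7, 1.0]
width: 0.4
[[ 92.  88.]
 [430.  89.]]
[-0.07  0.63  0.87  1.85 -0.59  0.94 -0.64]
row [-9.133 -0.502 -1.739] [ -0.06   0.13 -27.62] | now [ 471.7 -269.3  219.5] [-1.7998e+02  1.4000e-01 -9.7620e+01] w 0.4 t 37.9
```

View pics/w27.png

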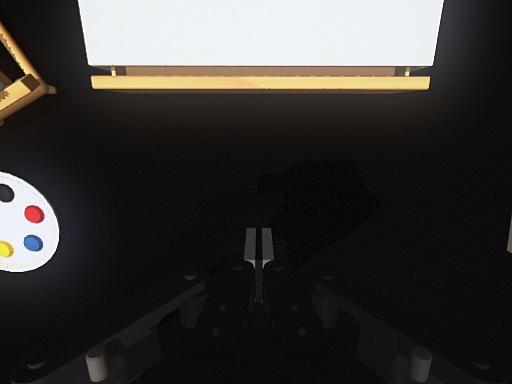

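```bash
python3 -m creep '-1 0 -1 0 0 -5 1;-2 0 -1.7 0 0 -10 1;-3 -0.1 -1.7 0 0 -15 1;-4 -0.2 -1.7 0 0 -20 1;-5 -0.3 -1.7 0 0 -25 1;-6 -0.4 -1.7 0 0 -27 1;-7 -0.5 -1.7 0 0 -27 1;-8 -0.5 -1.7 0 0 -27 1;-9.1 -0.5 -1.7 0 0 -27 1;-9.1 -0.5 -1.7 0 0 -27 1'; python3 -m creep '0 0 0 0 0 0 1;0 0 0 0 0 0 1;0 0 0 0 0 0 1;0 0 0 0 0 0 1'
python3 - <<'E'
from h import *
d=snap('wrist','w28.png'); np.save('w28.npy',d,allow_pickle=True); print(d['s']['eef_pos'],d['s']['qd'].round(3))
E
```

```text
clock: 38.73
eef_pos: [540.2, 97.1, 287.7]
tool_rot: [-3.139, 0.005, -1.223]
force: [0.1, 0.7, -0.3]
width: 0.4
clock: 39.07
eef_pos: [539.8, 86.3, 289.3]
tool_rot: [-3.139, 0.0, -1.236]
force: [-0.5, 0.6, -0.6]
width: 0.0
[539.78835631  86.30852668 289.29517102] [ 0.001 -0.003 -0.005 -0.    -0.004  0.001  0.   ]
```

View pics/w28.png

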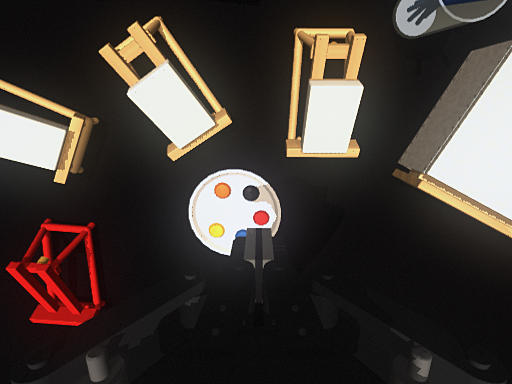

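Run:
```python
from h import *
d=np.load('w28.npy',allow_pickle=True).item()
cvdraw(d,EA,45,(270,20,380,165),4,'cA.png');cvdraw(d,EB,45,(90,10,240,165),4,'cB.png');cvdraw(d,EC,45,(0,70,110,190),4,'cC.png')
a,b,c=[cv2.imread(f'pics/c{k}.png') for k in 'ABC']
H=max(x.shape[0] for x in(a,b,c)); z=np.hstack([cv2.copyMakeBorder(x,0,H-x.shape[0],0,8,cv2.BORDER_CONSTANT) for x in(a,b,c)])
cv2.imwrite('pics/cABC.png',cv2.resize(z,(800,int(H*800/z.shape[1])),interpolation=cv2.INTER_AREA)); cv2.imwrite('pics/cA2.png',a)
```

```text
(no output)
```

View pics/cABC.png

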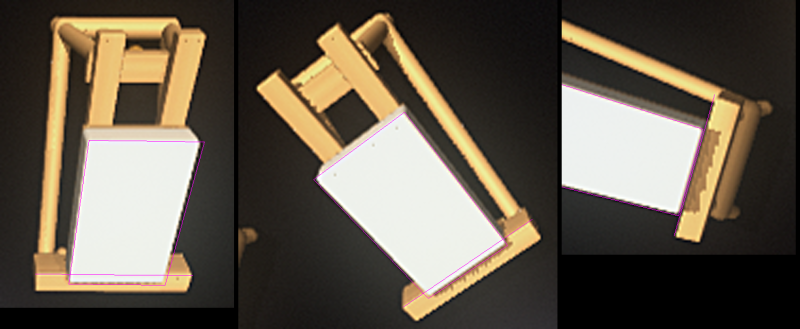

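View pics/cA2.png

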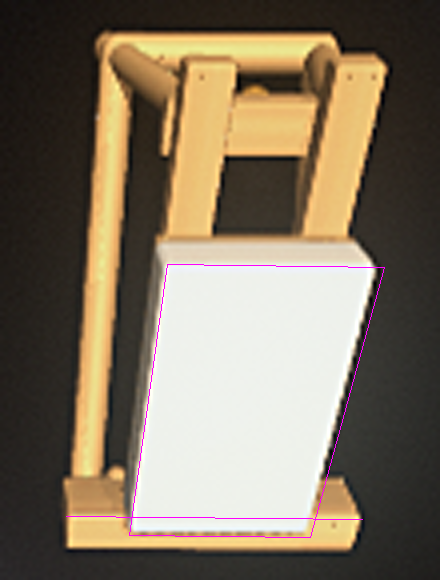

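```bash
python3 -c "
from h import *
d=snap('top','t5.png'); crop(d,90,80,410,240,2.4,'t5c.png'); print(ctrl.finish_job())"
```

```text
the job is handed in; nothing more can be done
None
```

View pics/t5c.png

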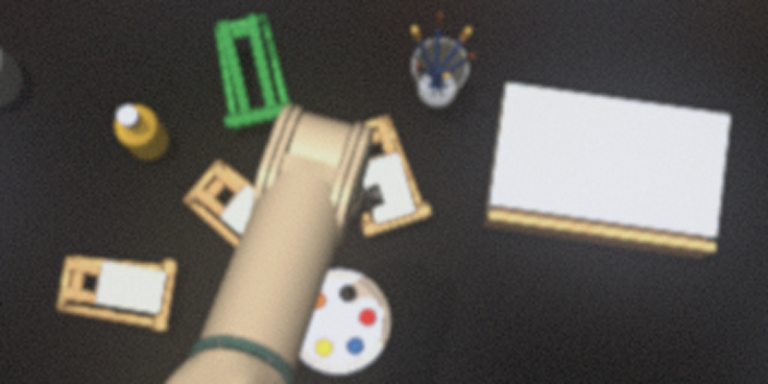

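The job is handed in at about 39 s of the 210 s allowed. All three canvases from the drawer stand on the three oak easels, one each, and the drawer is shut.

- **Drawer:** I pressed the front until it sprang out, then hooked the front's edge and pulled it to the stop. At the end I pushed it in to the stop again. In the last wrist view of the front, its edge was where it is when shut.
- **First canvas:** it was released about 8° short of the slope because the wrist joints were near their limits. It settled about 5 mm up the slope, so I nudged it down onto the ledge and felt firm contact.
- **Second and third canvases:** I gripped these with the tool tilted 18° so they went on at the right slope. I lowered each until the forces showed contact with the rest; the third was also eased down the slope onto the ledge before release.
- **Last check:** the final wrist picture, with each canvas's ideal outline drawn over it, agreed to about 2 mm on all three easels. The easel positions behind those outlines are my own fits, good to about 2–3 mm.
- **Bystanders:** the brush cup, palette and paint bottle look unmoved in the last top view, which I did not measure. The robot was clear of everything.

No check failed. The hand-in gives no verdict.

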